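# Set the telescoping hold-down on an engine cover

## Robot

A 6-joint arm with a two-finger parallel gripper is mounted at the origin on the work surface. World frame = base frame: x ahead of the robot, y to its left, z up, the work surface at z = 0. Lengths are in m, angles in rad, forces in N, time in s.
With the tool pointing down it reaches from about 0.3 to 0.775 m from the base axis. Payload 14.6 kg.
Tool frame: the origin (TCP) lies on the front face of the gripper's body, between the roots of the fingers; the fingertips stand 97 mm ahead of it and the grasp point (between the pads) lies 78 mm ahead of it; z points along the fingers, y is the direction in which the jaws open and shut (so a half turn about z gives the same grasp; the last joint's range is limited). The gripper opens to 94 mm and grips with 3 to 60 N. Pads are 16 mm wide; open, the fingers measure 119 mm over their backs; the gripper's body (75 mm by 177 mm) begins 78 mm behind the grasp point.
Start: joints at [1.117, 0.3, 1.521, -0, 1.321, -0.067], TCP at [0.207, 0.509, 0.303] pointing down, gripper open.
Joint ranges: [-3.03, 3.03], [-0.79, 2.21], [0.23, 2.52], [-1.04, 4.18], [0, 3.07], [-2.55, 2.55]. Speed limits (rad/s): [2.22, 2.22, 2.57, 3.14, 3.14, 3.14].

## Interface

Orientations are given as [roll, pitch, yaw] about the fixed x, y, z axes, in that order (R = Rz(yaw) Ry(pitch) Rx(roll)).
In Python, from station import ctrl gives the robot as it stands. The module is installed in compiled form; this text tells all that it offers.
- The arm moves only by the shell command python3 -m pendant 'ROWS' [FORCE]. ROWS is JSON, a list of rows, each an object of numbers: "rx", "ry", "rz": the turn, a rotation vector about the tool's x, y, z each as a share of 4 degrees, from -1 to 1; "tx", "ty", "tz": the shift along the tool's x, y, z each as a share of 0.04 m, from -1 to 1; "grip": the gripper command: -1 is fully open, 1 is shut, values between are in proportion. A call has 1 to 8 rows; each row shifts and turns the pose as measured when the row begins, along the tool's axes as they then stand; what a row does not reach is not made up. A row lasts 1/12 s, in which the tool goes at most 41.7 mm and 7.16 degrees, less where a joint would pass 70% of its speed; a pose out of reach is approached as far as the arm can. A call with a number of a shift or a turn outside -1 to 1 is refused whole. A call with a gripper value outside its range is refused whole. The fingers move at their own pace and stop on an object; FORCE is the grip in N (left out, the last holds). Time passes only in rows, so rows that do not move let the fingers close. It gives the time, the measured TCP pose, the force and the opening at its end, in the units of the state.
- ctrl.get_obs(): the state, without advancing time (a new reading comes with each control period).
- ctrl.camera(name): name is "scene" or "top" or "wrist"; returns a dict with "pixels" (400x640x3 uint8, blue, green, red), "fx", "fy", "cx", "cy" (pixels), "k1" (the pictures are not rectified: a ray, as slopes to the right and down, at radius r is drawn at 1 + k1 r^2 times it, then the intrinsics apply), "world_from_camera" (4x4, takes a point from camera to world coordinates). Camera axes: x right, y up, looking along -z (the intrinsics and any distortion apply to the point x, -y, -z); pixel columns grow to the right and rows downward; lengths in m; the calibration is good to about 2 mm. A picture is of the moment at which its call begins. There is no depth.
- ctrl.hand_in(): hands the job in, once; it reports no verdict.
The state is a dict: "time_s": time; "qpos": joint angles; "joint_vel": joint speeds; "tau": joint torques, N m; "ee_pos": TCP position; "eef_rot": TCP orientation; "force": force on the tool from outside, world axes, zero at the start; "moment": the same for the moment, N m; "grip_width": finger opening in m.
Only numpy, scipy, OpenCV 4.12 (cv2) and the standard library are available. Lean on these libraries where they do the work, as an engineer would, in place of code of your own. Each camera call takes 0.05 s, during which the arm holds its last target.

## Task

Clamp the engine cover that sits under the telescoping hold-down on the blue stand: twist the red T-handle counterclockwise (seen from above) to free the rod, slide the rod down without letting it drop until its rubber foot presses on the cover with about 10 newtons, then keep it pressed while you twist the handle back clockwise all the way to lock it there. Never press harder than 25 newtons, do not drag the rod down while it is locked, let go at the end, and leave the other things on the bench alone.

Things in the scene. Friction and masses are not known exactly. Their poses are not given: they have to be found in the camera images.
- stand: Hold-down stand screwed to the bench: blue base plate 150 x 210 x 12 mm, origin at the centre of its underside on the bench, z up. A square dark post (34 mm) stands at its +y side (82 mm from the origin) and carries an arm to a blue collar (38 mm diameter, from 129 to 166 mm above the bench) whose vertical axis passes through the stand's origin. Nothing of the fixed stand is higher than 166 mm. The steel telescoping rod (18 mm diameter) runs vertically through the collar.
- nest: Black rubber tray 106 x 86 x 20 mm fixed on the base plate under the collar, origin at the centre of its underside. The cast aluminium engine cover (94 x 74 mm with a round boss of 42 mm diameter on top) sits in it on packing of unknown thickness: the boss's flat top, where the foot must press, lies anywhere from 50 to 80 mm above the bench, and no reading tells where. The cover does not give way.
- tee_grip (a point): Centre of the red T-handle's bar on top of the rod: bar 74 mm long, 14 mm thick, 24 mm tall, centred on the rod's axis. The bar's long side lies along this point's x axis, its thickness along y, z up. It is 276 mm above the bench when joint rod reads 0 and sinks with the rod; it turns with the rod.
- rod (a joint): How far the rod is slid down out of the collar, m: 0 fully up, 0.088 fully down. The foot's underside is 125 mm above the bench at 0. The rod with handle and foot weighs about 0.2 to 0.4 kg and falls when it is unlocked and not held; sliding friction when unlocked is about 1 N. The rubber foot (26 mm diameter) is sprung, about 8 N per mm, and goes solid after 4 mm (32 N). The foot's spring pushes an unlocked rod up again when let go.
- tee (a joint): Turn of rod and T-handle about the vertical axis, rad: 0 is fully locked (stop), 1.3 fully unlocked (stop), positive counterclockwise from above. The lock is a sprung eccentric: below about 1.15 it begins to grip the rod, and at 0 it holds about 25 to 35 N along the rod; turning it takes up to about 0.35 N m. The handle stays where it is turned to. At 0 the bar is parallel to the stand's x axis.
- parts_tray: Bystander: yellow open tray 170 x 140 x 35 mm of engine parts, fixed, origin at the centre of its underside.
- socket: Bystander: loose dark steel socket, a cylinder of 22 mm diameter and 30 mm tall, standing on a corner of the stand's base plate; origin at its underside.
- grease_jar: Bystander: loose amber jar, 64 mm diameter, 65 mm tall; origin at its underside.
- screwdriver: Bystander: loose screwdriver with green handle lying on the bench; origin below its middle.
- wrench: Bystander: loose steel wrench lying on the bench; origin below its middle.
- nut_cup: Bystander: loose steel bowl, 64 mm across, 40 mm tall; origin at its underside.
- filter: Bystander: loose paper filter with red cap, 62 mm diameter, 48 mm tall; origin at its underside.

How it is judged:
By the outcome, as a careful person would: the job done as asked, in the order asked, and still so for the second after the job is handed in, with the robot touching nothing.
It also fails if it takes over 51 s, if anything falls off the work surface, if the arm or the gripper's body presses on something with over 40 N, if the wrist force passes 120 N, or if a joint passes its speed limit or range.

## Working session

There is one attempt and no reset: what is moved stays moved. The work goes in short steps, Python scripts to look and compute and a shell command to move; the robot and the scene stay as the last step left them, time stands still between calls to the robot, and variables do not carry over. Pictures are saved under pics/ and viewed, and the job is handed in when it is done.

```bash
mkdir -p pics; cat > h.py <<'E'
import numpy as np, cv2
from station import ctrl
def snap(n,f):
    c=ctrl.camera(n); cv2.imwrite(f'pics/{f}.png',c['pixels']); 
    np.savez(f'pics/{f}.npz',**{k:np.array(v) for k,v in c.items()}); return c
def ray(c,u,v):
    K=np.array([[c['fx'],0,c['cx']],[0,c['fy'],c['cy']],[0,0,1.]],float)
    p=cv2.undistortPoints(np.array([[[u,v]]],float),K,np.array([float(c['k1']),0,0,0,0]))[0,0] 
    T=np.array(c['world_from_camera'])
    d=T[:3,:3]@np.array([p[0],-p[1],-1]); return T[:3,3],d
def at_z(c,u,v,z):
    o,d=ray(c,u,v); return o+d*(z-o[2])/d[2]
def proj(c,P):
    T=np.linalg.inv(np.array(c['world_from_camera'])); p=T[:3,:3]@np.array(P)+T[:3,3]
    x,y=p[0]/-p[2],-p[1]/-p[2]; s=1+c['k1']*(x*x+y*y)
    return c['fx']*x*s+c['cx'],c['fy']*y*s+c['cy']
E
python3 - <<'E'
from h import *
for n in('scene','top','wrist'):
    c=snap(n,n+'0'); print(n,c['fx'],c['fy'],c['cx'],c['cy'],c['k1']); print(np.round(c['world_from_camera'],3))
print(ctrl.get_obs())
E
```

```text
scene 514.8899641324252 514.8899641324252 321.5272120340897 204.27726494095586 -0.12569222091545015
[[ 0.415 -0.565  0.712  1.667]
 [ 0.91   0.253 -0.33  -0.53 ]
 [ 0.007  0.785  0.619  1.153]
 [ 0.     0.     0.     1.   ]]
top 412.3208197387545 412.3208197387545 325.77238376647864 193.29523097531913 -0.0025824399517837184
[[-0.022  0.998 -0.057  0.473]
 [-1.    -0.021  0.014 -0.008]
 [ 0.013  0.057  0.998  1.386]
 [ 0.     0.     0.     1.   ]]
wrist 301.6080907873394 301.6080907873394 322.6801871201121 195.26338879606925 -0.04013493644145223
[[ 0.376 -0.902 -0.212  0.146]
 [ 0.927  0.366  0.087  0.532]
 [-0.001 -0.23   0.973  0.385]
 [ 0.     0.     0.     1.   ]]
{'time_s': 0.15, 'qpos': array([ 1.11736877e+00,  3.00322573e-01,  1.52137612e+00,  6.70004405e-06,
        1.32074001e+00, -6.65890037e-02]), 'joint_vel': array([ 0.00026542, -0.00049244, -0.00192883,  0.00023761, -0.0009051 ,
       -0.00036587]), 'tau': array([ 2.18666675e-03, -5.31960583e+01, -3.52822566e+01,  7.09410547e-02,
        2.35256169e-02, -1.06685434e-04]), 'ee_pos': array([0.2074451 , 0.50926708, 0.30225449]), 'eef_rot': array([-3.14074891e+00, -6.27721290e-05,  2.75475241e+00]), 'force': array([0.03476551, 0.23241233, 0.16994067]), 'moment': array([ 0.02854569,  0.03307344, -0.02098437]), 'grip_width': 0.09378805171034518}
```

View pics/top0.png

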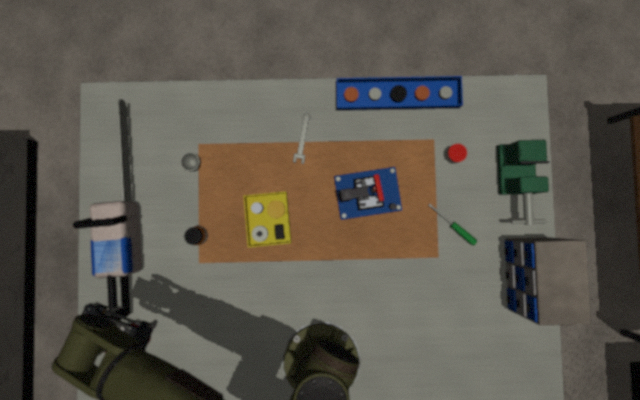

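View pics/scene0.png

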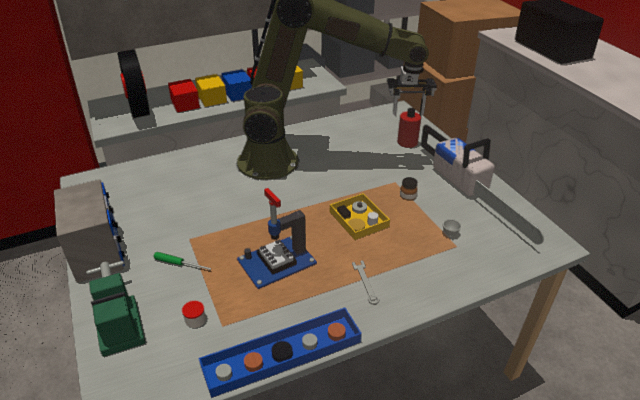

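```bash
python3 - <<'E'
import cv2
a=cv2.imread('pics/top0.png')[155:230,320:420]; cv2.imwrite('pics/topc.png',cv2.resize(a,None,fx=8,fy=8,interpolation=cv2.INTER_CUBIC))
a=cv2.imread('pics/scene0.png')[180:290,230:325]; cv2.imwrite('pics/scenec.png',cv2.resize(a,None,fx=5,fy=5,interpolation=cv2.INTER_CUBIC))
E
```

```text
(no output)
```

View pics/topc.png

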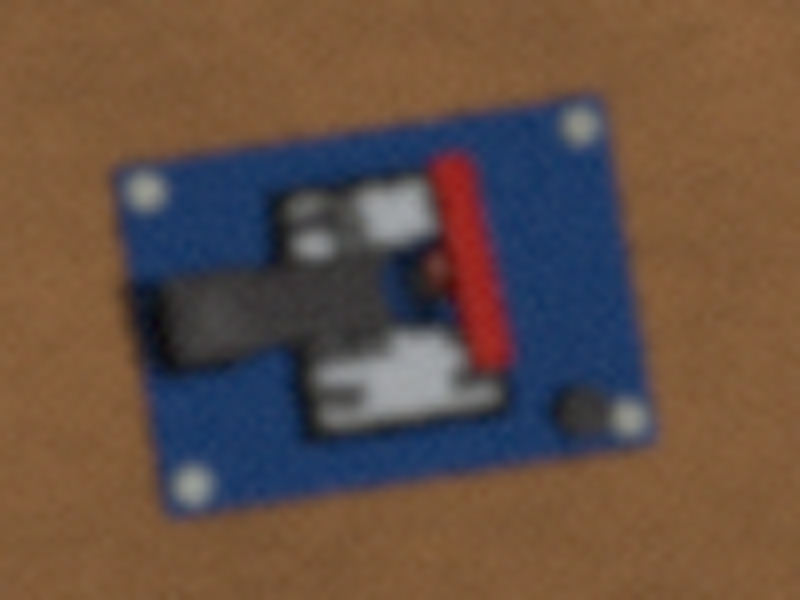

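View pics/scenec.png

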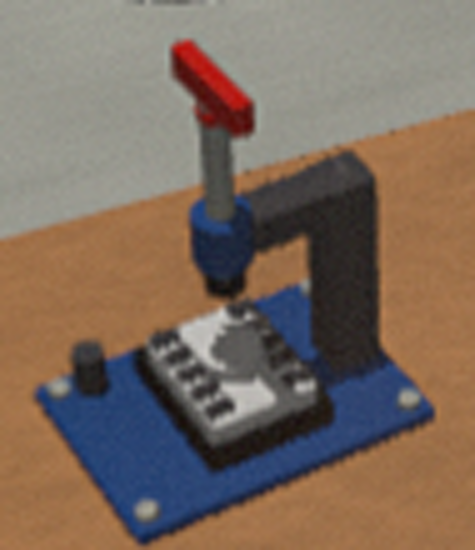

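```bash
python3 - <<'E'
from h import *
c=dict(np.load('pics/top0.npz')); s=dict(np.load('pics/scene0.npz'))
f=lambda u,v:((u+.5)/8-.5+320,(v+.5)/8-.5+155)
P=[at_z(c,*f(*p),0.012) for p in [(112,165),(603,92),(657,448),(165,518)]]
print(np.round(P,4)); print('center',np.mean(P,0))
for i in range(4): d=P[(i+1)%4]-P[i]; print(np.linalg.norm(d),np.degrees(np.arctan2(d[1],d[0])))
# red bar
for n,z in(('top0',.282),):
    im=c['pixels'].astype(int); m=((im[...,2]>110)&(im[...,1]<60)&(im[...,0]<70)).astype(np.uint8)
    m[:,:360]=0;m[:, 400:]=0;m[:165]=0;m[210:]=0
    ys,xs=np.nonzero(m); print(len(xs),xs.mean(),ys.mean()); r=cv2.minAreaRect(np.c_[xs,ys].astype(np.float32)); print(r)
    b=cv2.boxPoints(r); print(np.round([at_z(c,*p,.288) for p in b],4)); print(at_z(c,*r[0],.286))
im=s['pixels'].astype(int); m=((im[...,2]>110)&(im[...,1]<60)&(im[...,0]<70)); m[:185]=0;m[215:]=0;m[:,:255]=0;m[:,290:]=0
ys,xs=np.nonzero(m);print(len(xs),xs.mean(),ys.mean(),at_z(s,xs.mean(),ys.mean(),.276))
E
```

```text
[[ 0.6119 -0.055   0.012 ]
 [ 0.6384 -0.2619  0.012 ]
 [ 0.4885 -0.2797  0.012 ]
 [ 0.464  -0.0736  0.012 ]]
center [ 0.55070506 -0.16756391  0.012     ]
0.2086238930938344 -82.71325820937597
0.15087480480427806 -173.2167035446874
0.2076067354014656 96.79284839823994
0.14907972243816778 7.171129292985428
120 378.475 187.375
((378.53411865234375, 187.49269104003906), (25.91176414489746, 4.609640598297119), 77.90524291992188)
[[ 0.5815 -0.1527  0.288 ]
 [ 0.5838 -0.1649  0.288 ]
 [ 0.5156 -0.1774  0.288 ]
 [ 0.5133 -0.1653  0.288 ]]
[ 0.5486094  -0.16536438  0.286     ]
65 271.75384615384615 195.03076923076924 [ 0.56195535 -0.17349104  0.276     ]
```

```bash
python3 -m pendant '[{"tz":-1},{"tz":-1},{"tz":-1},{"tx":-0.7,"ty":-0.6},{"tx":-0.72,"ty":-0.62},{"tx":-0.72,"ty":-0.62},{"tx":-0.72,"ty":-0.62},{"tx":-0.72,"ty":-0.62}]'
python3 -m pendant '[{"tx":-0.72,"ty":-0.62},{"tx":-0.72,"ty":-0.62},{"tx":-0.72,"ty":-0.62},{"tx":-0.72,"ty":-0.62},{"tx":-0.72,"ty":-0.62},{"tx":-0.72,"ty":-0.62},{"tx":-0.72,"ty":-0.62},{"tx":-0.72,"ty":-0.62}]'
```

```text
$[0]: bad value
$[0]: bad value
```

```bash
python3 -m pendant '[{"rx":0,"ry":0,"rz":0,"tx":0,"ty":0,"tz":-1,"grip":-1},{"rx":0,"ry":0,"rz":0,"tx":0,"ty":0,"tz":-1,"grip":-1},{"rx":0,"ry":0,"rz":0,"tx":0,"ty":0,"tz":-1,"grip":-1},{"rx":0,"ry":0,"rz":0,"tx":-0.7,"ty":-0.6,"tz":0,"grip":-1},{"rx":0,"ry":0,"rz":0,"tx":-0.72,"ty":-0.62,"tz":0,"grip":-1},{"rx":0,"ry":0,"rz":0,"tx":-0.72,"ty":-0.62,"tz":0,"grip":-1},{"rx":0,"ry":0,"rz":0,"tx":-0.72,"ty":-0.62,"tz":0,"grip":-1},{"rx":0,"ry":0,"rz":0,"tx":-0.72,"ty":-0.62,"tz":0,"grip":-1}]'
```

```text
time_s: 0.82
ee_pos: [0.2935, 0.3396, 0.4266]
eef_rot: [-3.138, 0.0, 2.763]
force: [0.7, 0.6, -0.2]
grip_width: 0.0942
```

```bash
python3 -m pendant '[{"rx":0,"ry":0,"rz":0,"tx":-0.71,"ty":-0.62,"tz":0,"grip":-1},{"rx":0,"ry":0,"rz":0,"tx":-0.71,"ty":-0.62,"tz":0,"grip":-1},{"rx":0,"ry":0,"rz":0,"tx":-0.71,"ty":-0.62,"tz":0,"grip":-1},{"rx":0,"ry":0,"rz":0,"tx":-0.71,"ty":-0.62,"tz":0,"grip":-1},{"rx":0,"ry":0,"rz":0,"tx":-0.71,"ty":-0.62,"tz":0,"grip":-1},{"rx":0,"ry":0,"rz":0,"tx":-0.71,"ty":-0.62,"tz":0,"grip":-1},{"rx":0,"ry":0,"rz":0,"tx":-0.71,"ty":-0.62,"tz":0,"grip":-1},{"rx":0,"ry":0,"rz":0,"tx":-0.71,"ty":-0.62,"tz":0,"grip":-1}]'
python3 -m pendant '[{"rx":0,"ry":0,"rz":1,"tx":0,"ty":0,"tz":0,"grip":-1},{"rx":0,"ry":0,"rz":1,"tx":0,"ty":0,"tz":0,"grip":-1},{"rx":0,"ry":0,"rz":1,"tx":0,"ty":0,"tz":0,"grip":-1},{"rx":0,"ry":0,"rz":1,"tx":0,"ty":0,"tz":0,"grip":-1},{"rx":0,"ry":0,"rz":1,"tx":0,"ty":0,"tz":0,"grip":-1},{"rx":0,"ry":0,"rz":1,"tx":0,"ty":0,"tz":0,"grip":-1},{"rx":0,"ry":0,"rz":1,"tx":0,"ty":0,"tz":0,"grip":-1},{"rx":0,"ry":0,"rz":1,"tx":0,"ty":0,"tz":0,"grip":-1}]'
python3 -m pendant '[{"rx":0,"ry":0,"rz":1,"tx":0,"ty":0,"tz":0,"grip":-1},{"rx":0,"ry":0,"rz":1,"tx":0,"ty":0,"tz":0,"grip":-1},{"rx":0,"ry":0,"rz":1,"tx":0,"ty":0,"tz":0,"grip":-1},{"rx":0,"ry":0,"rz":1,"tx":0,"ty":0,"tz":0,"grip":-1},{"rx":0,"ry":0,"rz":1,"tx":0,"ty":0,"tz":0,"grip":-1},{"rx":0,"ry":0,"rz":1,"tx":0,"ty":0,"tz":0,"grip":-1},{"rx":0,"ry":0,"rz":1,"tx":0,"ty":0,"tz":0,"grip":-1},{"rx":0,"ry":0,"rz":1,"tx":0,"ty":0,"tz":0,"grip":-1}]'
python3 -m pendant '[{"rx":0,"ry":0,"rz":1,"tx":0,"ty":0,"tz":0,"grip":-1},{"rx":0,"ry":0,"rz":1,"tx":0,"ty":0,"tz":0,"grip":-1},{"rx":0,"ry":0,"rz":1,"tx":0,"ty":0,"tz":0,"grip":-1},{"rx":0,"ry":0,"rz":1,"tx":0,"ty":0,"tz":0,"grip":-1},{"rx":0,"ry":0,"rz":1,"tx":0,"ty":0,"tz":0,"grip":-1},{"rx":0,"ry":0,"rz":1,"tx":0,"ty":0,"tz":0,"grip":-1},{"rx":0,"ry":0,"rz":1,"tx":0,"ty":0,"tz":0,"grip":-1},{"rx":0,"ry":0,"rz":1,"tx":0,"ty":0,"tz":0,"grip":-1}]'
```

```text
time_s: 1.48
ee_pos: [0.4337, 0.0566, 0.4277]
eef_rot: [-3.139, 0.002, 2.765]
force: [0.5, 0.8, 0.1]
grip_width: 0.0939
time_s: 2.15
ee_pos: [0.4361, 0.0482, 0.4254]
eef_rot: [-3.135, 0.001, 2.173]
force: [-0.1, 0.6, 0.3]
grip_width: 0.0941
time_s: 2.82
ee_pos: [0.4357, 0.0482, 0.424]
eef_rot: [-3.134, 0.005, 1.586]
force: [0.5, 1.4, 0.8]
grip_width: 0.0939
time_s: 3.48
ee_pos: [0.4353, 0.0482, 0.4226]
eef_rot: [-3.135, 0.01, 0.998]
force: [0.7, 0.3, 0.7]
grip_width: 0.0939
```

```bash
python3 - <<'E'
from h import *
snap('wrist','w1'); o=ctrl.get_obs(); print(o['qpos'],o['ee_pos'],o['eef_rot'],o['time_s'])
E
```

```text
[ 0.02834211 -0.01959373  1.60917114 -0.00450282  1.56289109  0.60653598] [0.43526533 0.04817311 0.42259876] [-3.13522277  0.00989856  0.99269406] 3.5333
```

View pics/w1.png

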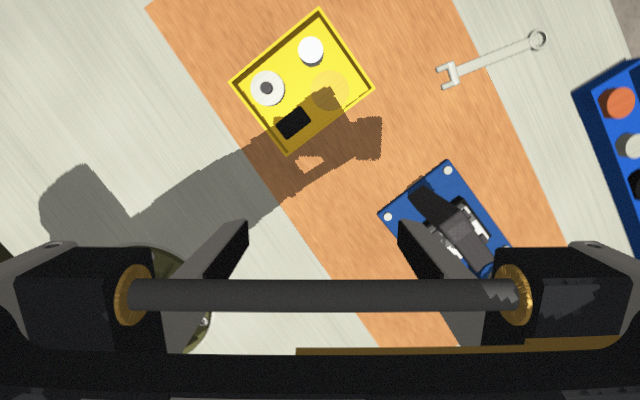

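```bash
python3 -m pendant '[{"rx":0,"ry":0,"rz":1,"tx":0,"ty":0,"tz":0,"grip":-1},{"rx":0,"ry":0,"rz":1,"tx":0,"ty":0,"tz":0,"grip":-1},{"rx":0,"ry":0,"rz":1,"tx":0,"ty":0,"tz":0,"grip":-1},{"rx":0,"ry":0,"rz":1,"tx":0,"ty":0,"tz":0,"grip":-1},{"rx":0,"ry":0,"rz":1,"tx":0,"ty":0,"tz":0,"grip":-1},{"rx":0,"ry":0,"rz":1,"tx":0,"ty":0,"tz":0,"grip":-1},{"rx":0,"ry":0,"rz":1,"tx":0,"ty":0,"tz":0,"grip":-1},{"rx":0,"ry":0,"rz":1,"tx":0,"ty":0,"tz":0,"grip":-1}]'
python3 -m pendant '[{"rx":0,"ry":0,"rz":1,"tx":0,"ty":0,"tz":0,"grip":-1},{"rx":0,"ry":0,"rz":1,"tx":0,"ty":0,"tz":0,"grip":-1},{"rx":0,"ry":0,"rz":1,"tx":0,"ty":0,"tz":0,"grip":-1},{"rx":0,"ry":0,"rz":0.8,"tx":0,"ty":0,"tz":0,"grip":-1},{"rx":0,"ry":0,"rz":0,"tx":0.08,"ty":0.9,"tz":0,"grip":-1},{"rx":0,"ry":0,"rz":0,"tx":0.08,"ty":0.9,"tz":0,"grip":-1},{"rx":0,"ry":0,"rz":0,"tx":0.08,"ty":0.9,"tz":0,"grip":-1},{"rx":0,"ry":0,"rz":0,"tx":0.08,"ty":0.9,"tz":0,"grip":-1}]'
python3 -m pendant '[{"rx":0,"ry":0,"rz":0,"tx":0.08,"ty":0.9,"tz":0,"grip":-1},{"rx":0,"ry":0,"rz":0,"tx":0.08,"ty":0.9,"tz":0,"grip":-1},{"rx":0,"ry":0,"rz":0,"tx":0,"ty":0,"tz":0,"grip":-1}]'
```

```text
time_s: 4.2
ee_pos: [0.4349, 0.0482, 0.4215]
eef_rot: [-3.141, 0.014, 0.425]
force: [0.1, -0.1, 0.1]
grip_width: 0.0941
time_s: 4.87
ee_pos: [0.4694, -0.0918, 0.4215]
eef_rot: [3.14, 0.014, 0.165]
force: [0.4, 0.4, -0.4]
grip_width: 0.0938
time_s: 5.12
ee_pos: [0.4882, -0.1699, 0.4203]
eef_rot: [3.14, 0.016, 0.168]
force: [-1.3, 0.5, -0.6]
grip_width: 0.0936
```

```bash
python3 - <<'E'
from h import *
snap('wrist','w2'); o=ctrl.get_obs(); print(o['qpos'],o['ee_pos'],o['eef_rot'],o['time_s'])
E
```

```text
[-0.39944277  0.16559733  1.41608332 -0.00905418  1.57249115  1.00303262] [ 0.4878718  -0.16792555  0.42041459] [3.14072367 0.01547434 0.16835581] 5.1667
```

View pics/w2.png

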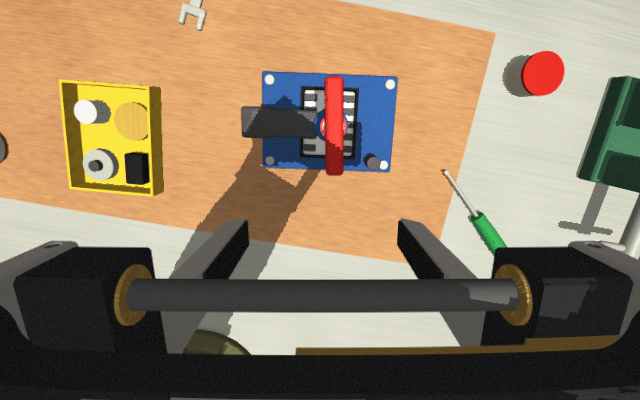

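```bash
python3 - <<'E'
from h import *
c=dict(np.load('pics/w2.npz'))
im=c['pixels'].astype(int); m=((im[...,2]>120)&(im[...,1]<60)&(im[...,0]<60)).astype(np.uint8)
m[:,:300]=0;m[:,370:]=0;m[:60]=0;m[190:]=0
a=cv2.resize(c['pixels'][60:190,240:410],None,fx=4,fy=4,interpolation=cv2.INTER_CUBIC); cv2.imwrite('pics/w2c.png',a)
for r in range(70,185,6):
    xs=np.nonzero(m[r])[0]; print(r,xs.min() if len(xs) else 0,xs.max() if len(xs) else 0)
E
```

```text
70 0 0
76 0 0
82 325 342
88 325 342
94 325 342
100 325 342
106 325 342
112 325 342
118 323 342
124 325 342
130 325 342
136 325 342
142 327 342
148 327 342
154 327 342
160 327 342
166 327 342
172 327 342
178 0 0
184 0 0
```

View pics/w2c.png

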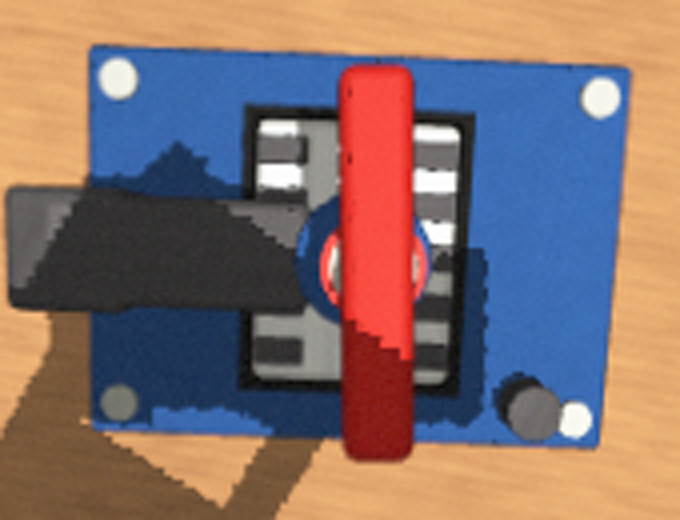

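```bash
python3 - <<'E'
from h import *
c=dict(np.load('pics/w2.npz'));print(c['world_from_camera'].round(3))
f=lambda u,v:((u+.5)/4-.5+240,(v+.5)/4-.5+60)
Q=np.array([at_z(c,*f(*p),.288) for p in [(341,68),(410,68),(412,459),(344,459)]]); print(Q.round(4),Q.mean(0))
for i in range(4): d=Q[(i+1)%4]-Q[i]; print(np.linalg.norm(d),np.degrees(np.arctan2(d[1],d[0])))
P=np.array([at_z(c,*f(*p),.012) for p in [(92,45),(630,67),(600,447),(90,428)]]);print(P.round(4),P.mean(0))
for i in range(4): d=P[(i+1)%4]-P[i]; print(np.linalg.norm(d),np.degrees(np.arctan2(d[1],d[0])))
E
```

```text
[[ 0.169  0.956  0.242  0.555]
 [-0.986  0.163  0.043 -0.161]
 [ 0.001 -0.246  0.969  0.502]
 [ 0.     0.     0.     1.   ]]
[[ 0.5824 -0.1577  0.288 ]
 [ 0.5844 -0.1691  0.288 ]
 [ 0.5192 -0.1816  0.288 ]
 [ 0.5171 -0.1696  0.288 ]] [ 0.5507947  -0.16951015  0.288     ]
0.011542330402779011 -80.21376009121461
0.06640738922828646 -169.1377719400959
0.012225527114139377 99.7102301188477
0.06638185560161071 10.272910257525421
[[ 0.6105 -0.0587  0.012 ]
 [ 0.6376 -0.2632  0.012 ]
 [ 0.4912 -0.2841  0.012 ]
 [ 0.4637 -0.0763  0.012 ]] [ 0.55073271 -0.17058825  0.012     ]
0.20628901890389634 -82.45194367458066
0.1478771439798263 -171.885838963014
0.20961607694512818 97.54939201716168
0.14788658543981137 6.825092632607959
```

```bash
python3 - <<'E'
from h import *
s=snap('scene','s2'); 
a=cv2.resize(s['pixels'][180:290,230:325],None,fx=6,fy=6,interpolation=cv2.INTER_CUBIC)
C=np.array([.5507,-.1702]); th=np.radians(7.1); ux=np.array([np.cos(th),np.sin(th)])
def mk(P,col):
    u,v=proj(s,P); cv2.circle(a,(int((u-230+.5)*6),int((v-180+.5)*6)),3,col,-1); print(P,u,v)
for z in(.166,.129,.125): mk([*C,z],(0,255,255))
for z in(.264,.276,.288):
    for t in(-.037,0,.037): mk([*(C+ux*t),z],(0,255,0))
cv2.imwrite('pics/s2c.png',a)
E
```

```text
[np.float64(0.5507), np.float64(-0.1702), 0.166] 273.46260114246263 222.19059151912074
[np.float64(0.5507), np.float64(-0.1702), 0.129] 274.10086077379935 231.56980867298756
[np.float64(0.5507), np.float64(-0.1702), 0.125] 274.1689538471338 232.56684567198928
[np.float64(0.5139837182982369), np.float64(-0.17477325463939822), 0.264] 265.83801651751224 189.29096374371346
[np.float64(0.5507), np.float64(-0.1702), 0.264] 271.69673982257063 195.9168678056221
[np.float64(0.5874162817017631), np.float64(-0.16562674536060176), 0.264] 277.7640512039996 202.77488773845369
[np.float64(0.5139837182982369), np.float64(-0.17477325463939822), 0.276] 265.5900004237973 185.94852104302137
[np.float64(0.5507), np.float64(-0.1702), 0.276] 271.47278341301836 192.54970992294713
[np.float64(0.5874162817017631), np.float64(-0.16562674536060176), 0.276] 277.56635256798575 199.38391782638922
[np.float64(0.5139837182982369), np.float64(-0.17477325463939822), 0.288] 265.3401294770649 182.57307490921878
[np.float64(0.5507), np.float64(-0.1702), 0.288] 271.2471045292685 189.1484954572669
[np.float64(0.5874162817017631), np.float64(-0.16562674536060176), 0.288] 277.36709187876943 195.95780651268333
```

View pics/s2c.png

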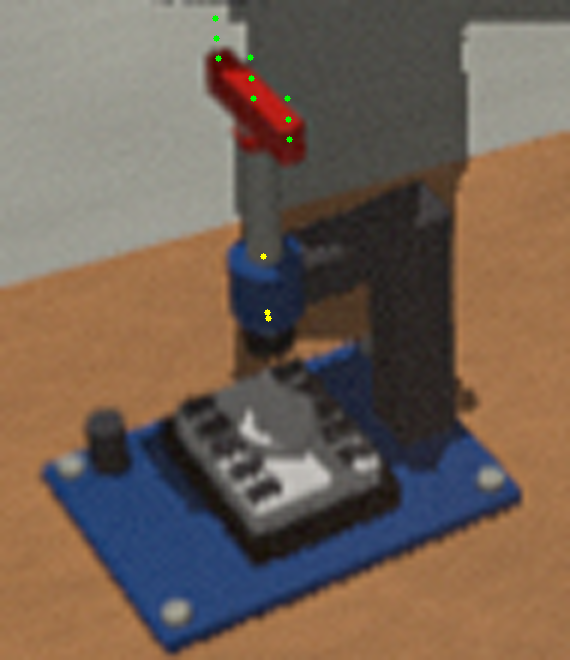

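```bash
python3 - <<'E'
from h import *
c=dict(np.load('pics/w2.npz'));t=dict(np.load('pics/top0.npz'))
f=lambda u,v:((u+.5)/4-.5+240,(v+.5)/4-.5+60)
for z in(.26,.266,.272):
    Q=np.array([at_z(c,*f(*p),z) for p in [(341,68),(410,68),(412,459),(344,459)]]); print(z,Q.mean(0),np.linalg.norm(Q[1]-Q[2]),np.linalg.norm(Q[0]-Q[1]),at_z(t,378.53,187.49,z))
E
```

```text
0.26 [ 0.55026273 -0.17066935  0.26      ] 0.07510276207337403 0.013053681285861192 [ 0.55040022 -0.16907512  0.26      ]
0.266 [ 0.55037673 -0.17042095  0.266     ] 0.0732394678922838 0.01272982038234358 [ 0.54998868 -0.1682163   0.266     ]
0.272 [ 0.55049072 -0.17017255  0.272     ] 0.07137617371119359 0.012405959478825952 [ 0.54957713 -0.16735747  0.272     ]
```

```bash
python3 -m pendant '[{"rx":0,"ry":0.22,"rz":-0.17,"tx":0.5,"ty":0.11,"tz":0,"grip":-1},{"rx":0,"ry":0,"rz":0,"tx":0.5,"ty":0.11,"tz":0,"grip":-1},{"rx":0,"ry":0,"rz":0,"tx":0.5,"ty":0.11,"tz":0,"grip":-1},{"rx":0,"ry":0,"rz":0,"tx":0,"ty":0,"tz":0,"grip":-1},{"rx":0,"ry":0,"rz":0,"tx":0,"ty":0,"tz":0,"grip":-1}]'; python3 -c "
from station import ctrl
o=ctrl.get_obs();print(o['ee_pos'],o['eef_rot'],o['force'],o['moment'])"
```

```text
time_s: 5.63
ee_pos: [0.5504, -0.1626, 0.4218]
eef_rot: [3.141, -0.003, 0.191]
force: [-0.4, -0.1, -0.2]
grip_width: 0.094
[ 0.55041868 -0.16263945  0.42184595] [ 3.14106109e+00 -2.51535290e-03  1.90540773e-01] [-0.42569263 -0.06099191 -0.16919694] [0.05168987 0.12446007 0.06984767]
```

```bash
python3 -m pendant '[{"rx":0,"ry":0,"rz":0.15,"tx":-0.03,"ty":0.2,"tz":0,"grip":-1},{"rx":0,"ry":0,"rz":0,"tx":0,"ty":0,"tz":0,"grip":-1},{"rx":0,"ry":0,"rz":0,"tx":0,"ty":0,"tz":0.5,"grip":-1},{"rx":0,"ry":0,"rz":0,"tx":0,"ty":0,"tz":0.5,"grip":-1},{"rx":0,"ry":0,"rz":0,"tx":0,"ty":0,"tz":0.5,"grip":-1},{"rx":0,"ry":0,"rz":0,"tx":0,"ty":0,"tz":0.5,"grip":-1},{"rx":0,"ry":0,"rz":0,"tx":0,"ty":0,"tz":0,"grip":-1}]'; python3 -c "
from h import *
snap('wrist','w3')
o=ctrl.get_obs();print(o['ee_pos'],o['eef_rot'],o['force'],o['moment'])"
```

```text
time_s: 6.22
ee_pos: [0.5473, -0.1692, 0.3427]
eef_rot: [3.138, -0.008, 0.182]
force: [-0.8, -0.3, -0.8]
grip_width: 0.0938
[ 0.54761523 -0.16928731  0.34503446] [ 3.13684064 -0.00960233  0.18190833] [-1.14903223  0.77350828  0.481507  ] [-0.02942224  0.07549333 -0.00388944]
```

View pics/w3.png

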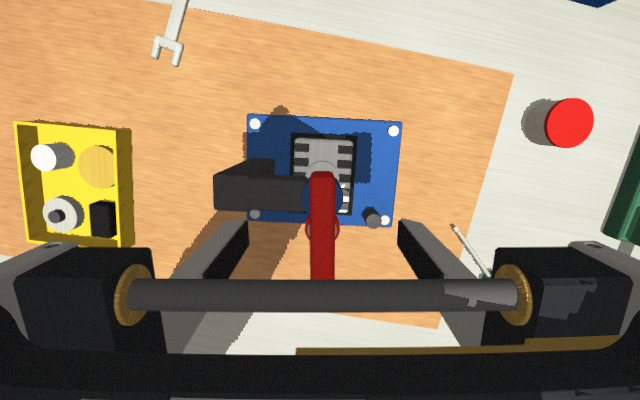

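```bash
python3 -c "
from h import *
c=dict(np.load('pics/w3.npz'))
for z in (.26,.266,.272): print(z,at_z(c,322,172,z))
C=np.array([.5504,-.170]);u=np.array([np.cos(.18),np.sin(.18)]);print(C+.037*u)"
python3 -m pendant '[{"rx":0,"ry":-0.14,"rz":0,"tx":0.05,"ty":0.01,"tz":0.25,"grip":-1},{"rx":0,"ry":0,"rz":0,"tx":0,"ty":0,"tz":0,"grip":-1},{"rx":0,"ry":0,"rz":0,"tx":0,"ty":0,"tz":0,"grip":-1}]'; python3 -c "
from h import *
o=ctrl.get_obs();print(o['ee_pos'],o['eef_rot'],o['force'],o['moment'])"
```

```text
0.26 [ 0.58761514 -0.1638568   0.26      ]
0.266 [ 0.58849302 -0.16368655  0.266     ]
0.272 [ 0.5893709 -0.1635163  0.272    ]
[ 0.58680222 -0.16337591]
time_s: 6.52
ee_pos: [0.5498, -0.1696, 0.3383]
eef_rot: [3.134, -0.003, 0.182]
force: [0.8, -0.4, 0.5]
grip_width: 0.0939
[ 0.54983985 -0.16958633  0.33829998] [ 3.13427626e+00 -2.96050069e-03  1.81558418e-01] [ 0.75263888 -0.40258256  0.46191498] [-0.04297589  0.10129158 -0.06678809]
```

```bash
python3 -m pendant '[{"rx":0.05,"ry":0,"rz":0,"tx":0,"ty":0,"tz":0.08,"grip":0.2},{"rx":0,"ry":0,"rz":0,"tx":0,"ty":0,"tz":0,"grip":0.4},{"rx":0,"ry":0,"rz":0,"tx":0,"ty":0,"tz":0,"grip":0.5},{"rx":0,"ry":0,"rz":0,"tx":0,"ty":0,"tz":0,"grip":0.5}]' 20; python3 -c "
from h import *
o=ctrl.get_obs();print(o['ee_pos'],o['eef_rot'],o['force'],o['moment'])"
python3 -m pendant '[{"rx":0,"ry":0,"rz":0,"tx":0,"ty":0,"tz":0,"grip":1},{"rx":0,"ry":0,"rz":0,"tx":0,"ty":0,"tz":0,"grip":1},{"rx":0,"ry":0,"rz":0,"tx":0,"ty":0,"tz":0,"grip":1},{"rx":0,"ry":0,"rz":0,"tx":0,"ty":0,"tz":0,"grip":1}]' 20; python3 -c "
from h import *
o=ctrl.get_obs();print(o['ee_pos'],o['eef_rot'],o['force'],o['moment'])"
```

```text
time_s: 6.85
ee_pos: [0.5502, -0.1697, 0.337]
eef_rot: [3.137, -0.006, 0.182]
force: [-0.1, 0.1, -0.4]
grip_width: 0.0709
[ 0.55017368 -0.16971797  0.33696929] [ 3.13657544 -0.00559183  0.18166244] [-0.08790334  0.06607541 -0.44833761] [-0.0080892   0.18760293 -0.0527957 ]
time_s: 7.18
ee_pos: [0.5502, -0.1697, 0.3375]
eef_rot: [3.136, -0.006, 0.182]
force: [0.2, -0.5, -0.4]
grip_width: 0.0441
[ 0.5502215  -0.16974414  0.33745959] [ 3.13621703 -0.00617496  0.18167841] [ 0.19767533 -0.54841466 -0.44937295] [0.01425734 0.15731429 0.02462974]
```

```bash
python3 -m pendant '[{"rx":0,"ry":0,"rz":0,"tx":0,"ty":0,"tz":0.05,"grip":1},{"rx":0,"ry":0,"rz":0,"tx":0,"ty":0,"tz":0,"grip":1},{"rx":0,"ry":0,"rz":0,"tx":0,"ty":0,"tz":0,"grip":1},{"rx":0,"ry":0,"rz":0,"tx":0,"ty":0,"tz":0,"grip":1},{"rx":0,"ry":0,"rz":0,"tx":0,"ty":0,"tz":0,"grip":1},{"rx":0,"ry":0,"rz":0,"tx":0,"ty":0,"tz":0,"grip":1}]' 20; python3 -c "
from h import *
o=ctrl.get_obs();print(o['ee_pos'],o['eef_rot'],o['force'],o['moment'])"
python3 -m pendant '[{"rx":0,"ry":0,"rz":0,"tx":0,"ty":0,"tz":0,"grip":1},{"rx":0,"ry":0,"rz":0,"tx":0,"ty":0,"tz":0,"grip":1},{"rx":0,"ry":0,"rz":0,"tx":0,"ty":0,"tz":0,"grip":1}]' 60; python3 -c "
from h import *
snap('wrist','w4')
o=ctrl.get_obs();print(o['ee_pos'],o['eef_rot'],o['force'],o['moment'])"
```

```text
time_s: 7.68
ee_pos: [0.55, -0.1674, 0.3351]
eef_rot: [-3.141, -0.005, 0.183]
force: [0.8, -2.8, -0.7]
grip_width: 0.0172
[ 0.54996532 -0.16736441  0.33514464] [-3.14101454 -0.00506077  0.18330333] [ 0.83299482 -2.8249126  -0.67046314] [-0.66408277  0.12845035  0.01140282]
time_s: 7.93
ee_pos: [0.55, -0.1676, 0.3351]
eef_rot: [-3.142, -0.005, 0.183]
force: [0.2, 1.0, 1.0]
grip_width: 0.0166
[ 0.54996703 -0.16756136  0.33514216] [-3.14147366 -0.00507041  0.18313032] [-0.08186224  0.78430998  0.13879016] [ 0.14122053  0.26554829 -0.01783149]
```

View pics/w4.png

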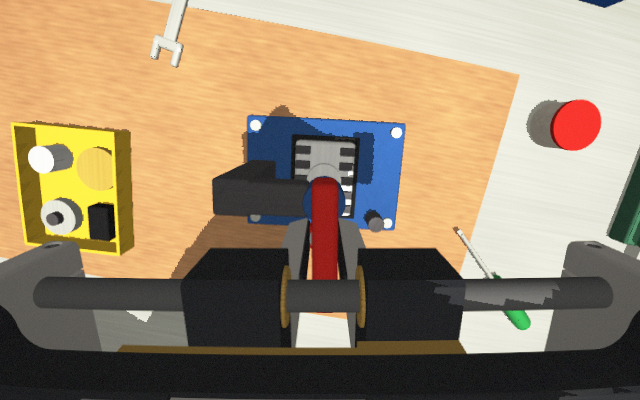

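```bash
cat > o.py <<'E'
from h import *
o=ctrl.get_obs();print('t',o['time_s'],o['ee_pos'].round(5),o['eef_rot'].round(4),'F',o['force'].round(2),'M',o['moment'].round(3),o['grip_width'].round(4))
E
python3 -m pendant '[{"rx":0,"ry":0,"rz":-0.7,"tx":0,"ty":0,"tz":0,"grip":1},{"rx":0,"ry":0,"rz":-0.7,"tx":0,"ty":0,"tz":0,"grip":1},{"rx":0,"ry":0,"rz":-0.7,"tx":0,"ty":0,"tz":0,"grip":1},{"rx":0,"ry":0,"rz":-0.7,"tx":0,"ty":0,"tz":0,"grip":1}]'; python3 o.py
```

```text
time_s: 8.32
ee_pos: [0.5493, -0.1678, 0.3352]
eef_rot: [-3.141, -0.003, 0.384]
force: [-3.0, 0.6, 0.8]
grip_width: 0.0169Traceback (most recent call last):
  File "o.py", line 2, in <module>
    o=ctrl.get_obs();print('t',o['time_s'],o['ee_pos'].round(5),o['eef_rot'].round(4),'F',o['force'].round(2),'M',o['moment'].round(3),o['grip_width'].round(4))
                                                                                                                                       ^^^^^^^^^^^^^^^^^^^^^
AttributeError: 'float' object has no attribute 'round'
```

```bash
sed -i "s/,o\['grip_width'\].round(4)//" o.py; python3 o.py
python3 -m pendant '[{"rx":0,"ry":0,"rz":-0.8,"tx":0,"ty":0,"tz":0,"grip":1},{"rx":0,"ry":0,"rz":-0.8,"tx":0,"ty":0,"tz":0,"grip":1},{"rx":0,"ry":0,"rz":-0.8,"tx":0,"ty":0,"tz":0,"grip":1},{"rx":0,"ry":0,"rz":-0.8,"tx":0,"ty":0,"tz":0,"grip":1}]'; python3 o.py
```

```text
t 8.3167 [ 0.54928 -0.16779  0.33515] [-3.1412e+00 -3.0000e-03  3.8360e-01] F [-3.02  0.65  0.8 ] M [ 0.106  0.619 -0.21 ]
time_s: 8.65
ee_pos: [0.5492, -0.168, 0.3351]
eef_rot: [-3.141, -0.003, 0.616]
force: [-0.4, 0.6, 0.5]
grip_width: 0.0162
t 8.65 [ 0.54916 -0.16797  0.3351 ] [-3.1413 -0.0032  0.6163] F [-0.38  0.62  0.47] M [ 0.062  0.3   -0.173]
```

```bash

python3 -m pendant '[{"rx":0,"ry":0,"rz":-0.8,"tx":0,"ty":0,"tz":0,"grip":1},{"rx":0,"ry":0,"rz":-0.8,"tx":0,"ty":0,"tz":0,"grip":1},{"rx":0,"ry":0,"rz":-0.8,"tx":0,"ty":0,"tz":0,"grip":1},{"rx":0,"ry":0,"rz":-0.8,"tx":0,"ty":0,"tz":0,"grip":1}]'; python3 o.py
python3 -m pendant '[{"rx":0,"ry":0,"rz":-0.8,"tx":0,"ty":0,"tz":0,"grip":1},{"rx":0,"ry":0,"rz":-0.8,"tx":0,"ty":0,"tz":0,"grip":1},{"rx":0,"ry":0,"rz":-0.8,"tx":0,"ty":0,"tz":0,"grip":1},{"rx":0,"ry":0,"rz":-0.8,"tx":0,"ty":0,"tz":0,"grip":1}]'; python3 o.py
```

```text
time_s: 8.98
ee_pos: [0.5494, -0.1682, 0.3351]
eef_rot: [3.14, -0.004, 0.85]
force: [2.2, 0.9, -0.4]
grip_width: 0.0163
t 8.9833 [ 0.5494  -0.16818  0.33511] [ 3.1404 -0.0042  0.8501] F [ 2.16  0.86 -0.38] M [ 0.132 -0.205 -0.123]
time_s: 9.32
ee_pos: [0.5497, -0.1684, 0.335]
eef_rot: [3.139, -0.004, 1.084]
force: [0.5, 0.4, -0.1]
grip_width: 0.0166
t 9.3167 [ 0.54969 -0.16843  0.33499] [ 3.1387 -0.0044  1.0841] F [ 0.54  0.38 -0.15] M [ 0.039  0.055 -0.068]
```

```bash

python3 -m pendant '[{"rx":0,"ry":0,"rz":-0.8,"tx":0,"ty":0,"tz":0,"grip":1},{"rx":0,"ry":0,"rz":-0.8,"tx":0,"ty":0,"tz":0,"grip":1},{"rx":0,"ry":0,"rz":-0.8,"tx":0,"ty":0,"tz":0,"grip":1},{"rx":0,"ry":0,"rz":-0.6,"tx":0,"ty":0,"tz":0,"grip":1}]'; python3 o.py
python3 -m pendant '[{"rx":0,"ry":0,"rz":-0.4,"tx":0,"ty":0,"tz":0,"grip":1},{"rx":0,"ry":0,"rz":-0.4,"tx":0,"ty":0,"tz":0,"grip":1}]'; python3 o.py
```

```text
time_s: 9.65
ee_pos: [0.55, -0.1687, 0.3346]
eef_rot: [3.137, -0.004, 1.305]
force: [1.2, 0.4, -1.3]
grip_width: 0.0163
t 9.65 [ 0.55002 -0.16868  0.33462] [ 3.137  -0.004   1.3048] F [ 1.19  0.42 -1.31] M [ 0.042  0.014 -0.037]
time_s: 9.82
ee_pos: [0.5501, -0.1687, 0.3341]
eef_rot: [3.137, -0.004, 1.365]
force: [0.3, 0.4, -2.1]
grip_width: 0.0161
t 9.8167 [ 0.55007 -0.16873  0.33409] [ 3.1372 -0.0041  1.3645] F [ 0.3   0.35 -2.07] M [ 0.09  -0.021 -0.015]
```

```bash

python3 -m pendant '[{"rx":0,"ry":0,"rz":-0.4,"tx":0,"ty":0,"tz":-0.01,"grip":1},{"rx":0,"ry":0,"rz":-0.3,"tx":0,"ty":0,"tz":-0.01,"grip":1}]'; python3 o.py
python3 -m pendant '[{"rx":0,"ry":0,"rz":-0.2,"tx":0,"ty":0,"tz":-0.01,"grip":1},{"rx":0,"ry":0,"rz":-0.2,"tx":0,"ty":0,"tz":-0.01,"grip":1}]'; python3 o.py
```

```text
time_s: 9.98
ee_pos: [0.5501, -0.1688, 0.3341]
eef_rot: [3.138, -0.004, 1.416]
force: [2.2, 0.1, -2.5]
grip_width: 0.016
t 9.9833 [ 0.55012 -0.16877  0.33407] [ 3.1379 -0.0043  1.4163] F [ 2.2  0.1 -2.5] M [ 0.018 -0.179 -0.024]
time_s: 10.15
ee_pos: [0.5502, -0.1688, 0.3343]
eef_rot: [3.138, -0.005, 1.446]
force: [1.4, -0.5, -3.3]
grip_width: 0.0164
t 10.15 [ 0.55017 -0.16879  0.33425] [ 3.1384 -0.0045  1.4462] F [ 1.4  -0.53 -3.29] M [-0.011 -0.178 -0.139]
```

```bash

python3 -m pendant '[{"rx":0,"ry":0,"rz":0.1,"tx":0,"ty":0,"tz":0.05,"grip":1},{"rx":0,"ry":0,"rz":0,"tx":0,"ty":0,"tz":0.05,"grip":1},{"rx":0,"ry":0,"rz":0,"tx":0,"ty":0,"tz":0.05,"grip":1},{"rx":0,"ry":0,"rz":0,"tx":0,"ty":0,"tz":0.05,"grip":1}]'; python3 o.py
```

```text
time_s: 10.48
ee_pos: [0.5502, -0.1688, 0.326]
eef_rot: [3.138, -0.004, 1.438]
force: [1.0, -0.6, -1.3]
grip_width: 0.0164
t 10.4833 [ 0.55018 -0.16876  0.32596] [ 3.1381 -0.0045  1.4382] F [ 0.99 -0.62 -1.32] M [0.059 0.007 0.008]
```

```bash

python3 -m pendant '[{"rx":0,"ry":0,"rz":0,"tx":0,"ty":0,"tz":0.05,"grip":1},{"rx":0,"ry":0,"rz":0,"tx":0,"ty":0,"tz":0.05,"grip":1},{"rx":0,"ry":0,"rz":0,"tx":0,"ty":0,"tz":0.05,"grip":1}]'; python3 o.py; python3 - <<'E'
from h import *
s=snap('scene','s3'); 
a=cv2.resize(s['pixels'][180:290,230:325],None,fx=6,fy=6,interpolation=cv2.INTER_CUBIC)
cv2.imwrite('pics/s3c.png',a)
E
```

```text
time_s: 10.73
ee_pos: [0.5502, -0.1688, 0.3192]
eef_rot: [3.138, -0.004, 1.438]
force: [0.2, 0.4, -1.2]
grip_width: 0.0168
t 10.7333 [ 0.55017 -0.16878  0.31921] [ 3.1382 -0.0044  1.4377] F [ 0.24  0.37 -1.19] M [ 0.059  0.016 -0.053]
```

View pics/s3c.png

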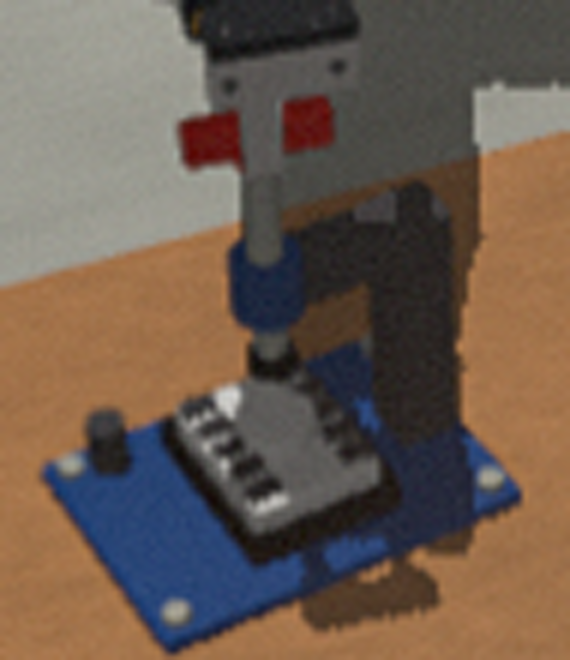

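```bash

for i in 1 ; do python3 -m pendant '[{"rx":0,"ry":0,"rz":0,"tx":0,"ty":0,"tz":0.015,"grip":1},{"rx":0,"ry":0,"rz":0,"tx":0,"ty":0,"tz":0.015,"grip":1},{"rx":0,"ry":0,"rz":0,"tx":0,"ty":0,"tz":0.015,"grip":1},{"rx":0,"ry":0,"rz":0,"tx":0,"ty":0,"tz":0.015,"grip":1}]'>/dev/null; python3 o.py; done
python3 -m pendant '[{"rx":0,"ry":0,"rz":0,"tx":0,"ty":0,"tz":0.015,"grip":1},{"rx":0,"ry":0,"rz":0,"tx":0,"ty":0,"tz":0.015,"grip":1},{"rx":0,"ry":0,"rz":0,"tx":0,"ty":0,"tz":0.015,"grip":1},{"rx":0,"ry":0,"rz":0,"tx":0,"ty":0,"tz":0.015,"grip":1}]' >/dev/null; python3 o.py
```

```text
t 11.1167 [ 0.55021 -0.16878  0.31619] [ 3.1384 -0.0045  1.4376] F [ 1.05  0.61 -1.59] M [ 0.013  0.028 -0.004]
t 11.45 [ 0.5502  -0.16879  0.31367] [ 3.1383 -0.0044  1.4375] F [ 0.88  0.53 -0.66] M [ 0.016  0.051 -0.029]
```

```bash
cat > chk.py <<'E'
import sys
from station import ctrl
sys.exit(0 if ctrl.get_obs()['force'][2]<1.5 else 1)
E
python3 -m pendant '[{"rx":0,"ry":0,"rz":0,"tx":0,"ty":0,"tz":0.013,"grip":1},{"rx":0,"ry":0,"rz":0,"tx":0,"ty":0,"tz":0.013,"grip":1},{"rx":0,"ry":0,"rz":0,"tx":0,"ty":0,"tz":0.013,"grip":1}]'>/dev/null; python3 o.py
python3 chk.py && python3 -m pendant '[{"rx":0,"ry":0,"rz":0,"tx":0,"ty":0,"tz":0.013,"grip":1},{"rx":0,"ry":0,"rz":0,"tx":0,"ty":0,"tz":0.013,"grip":1},{"rx":0,"ry":0,"rz":0,"tx":0,"ty":0,"tz":0.013,"grip":1}]'>/dev/null; python3 o.py
python3 chk.py && python3 -m pendant '[{"rx":0,"ry":0,"rz":0,"tx":0,"ty":0,"tz":0.013,"grip":1},{"rx":0,"ry":0,"rz":0,"tx":0,"ty":0,"tz":0.013,"grip":1},{"rx":0,"ry":0,"rz":0,"tx":0,"ty":0,"tz":0.013,"grip":1}]'>/dev/null; python3 o.py
python3 chk.py && python3 -m pendant '[{"rx":0,"ry":0,"rz":0,"tx":0,"ty":0,"tz":0.013,"grip":1},{"rx":0,"ry":0,"rz":0,"tx":0,"ty":0,"tz":0.013,"grip":1},{"rx":0,"ry":0,"rz":0,"tx":0,"ty":0,"tz":0.013,"grip":1}]'>/dev/null; python3 o.py
```

```text
t 11.7 [ 0.5502  -0.16876  0.31196] [ 3.1383 -0.0044  1.4375] F [ 0.99  0.32 -1.78] M [ 0.039  0.027 -0.024]
t 11.95 [ 0.55021 -0.16876  0.31023] [ 3.1384 -0.0044  1.4376] F [-0.01 -0.75 -1.44] M [-0.025  0.003 -0.01 ]
t 12.2 [ 0.55019 -0.16879  0.30849] [ 3.1384 -0.0044  1.4375] F [ 1.07  0.56 -1.44] M [-0.002 -0.026  0.006]
t 12.45 [ 0.5502  -0.16877  0.30675] [ 3.1384 -0.0044  1.4375] F [ 1.84  0.92 -2.48] M [-0.005  0.069 -0.023]
```

```bash

python3 chk.py && python3 -m pendant '[{"rx":0,"ry":0,"rz":0,"tx":0,"ty":0,"tz":0.013,"grip":1},{"rx":0,"ry":0,"rz":0,"tx":0,"ty":0,"tz":0.013,"grip":1},{"rx":0,"ry":0,"rz":0,"tx":0,"ty":0,"tz":0.013,"grip":1}]'>/dev/null; python3 o.py
python3 chk.py && python3 -m pendant '[{"rx":0,"ry":0,"rz":0,"tx":0,"ty":0,"tz":0.013,"grip":1},{"rx":0,"ry":0,"rz":0,"tx":0,"ty":0,"tz":0.013,"grip":1},{"rx":0,"ry":0,"rz":0,"tx":0,"ty":0,"tz":0.013,"grip":1}]'>/dev/null; python3 o.py
python3 chk.py && python3 -m pendant '[{"rx":0,"ry":0,"rz":0,"tx":0,"ty":0,"tz":0.013,"grip":1},{"rx":0,"ry":0,"rz":0,"tx":0,"ty":0,"tz":0.013,"grip":1},{"rx":0,"ry":0,"rz":0,"tx":0,"ty":0,"tz":0.013,"grip":1}]'>/dev/null; python3 o.py
python3 chk.py && python3 -m pendant '[{"rx":0,"ry":0,"rz":0,"tx":0,"ty":0,"tz":0.013,"grip":1},{"rx":0,"ry":0,"rz":0,"tx":0,"ty":0,"tz":0.013,"grip":1},{"rx":0,"ry":0,"rz":0,"tx":0,"ty":0,"tz":0.013,"grip":1}]'>/dev/null; python3 o.py
python3 -c "
from h import *
s=snap('scene','s4'); 
a=cv2.resize(s['pixels'][180:290,230:325],None,fx=6,fy=6,interpolation=cv2.INTER_CUBIC)
cv2.imwrite('pics/s4c.png',a)"
```

```text
t 12.7 [ 0.55022 -0.16877  0.30504] [ 3.1384 -0.0044  1.4375] F [ 0.19 -0.42 -1.35] M [0.01  0.006 0.011]
t 12.95 [ 0.55021 -0.16879  0.3033 ] [ 3.1384 -0.0044  1.4375] F [ 1.99  0.25 -2.61] M [ 0.016  0.014 -0.019]
t 13.2 [ 0.55022 -0.16877  0.30156] [ 3.1384 -0.0043  1.4376] F [ 0.06 -0.34 -1.17] M [-0.05   0.033  0.047]
t 13.45 [ 0.55022 -0.16879  0.29981] [ 3.1384 -0.0043  1.4375] F [ 0.79  1.32 -1.5 ] M [ 0.044  0.126 -0.077]
```

View pics/s4c.png

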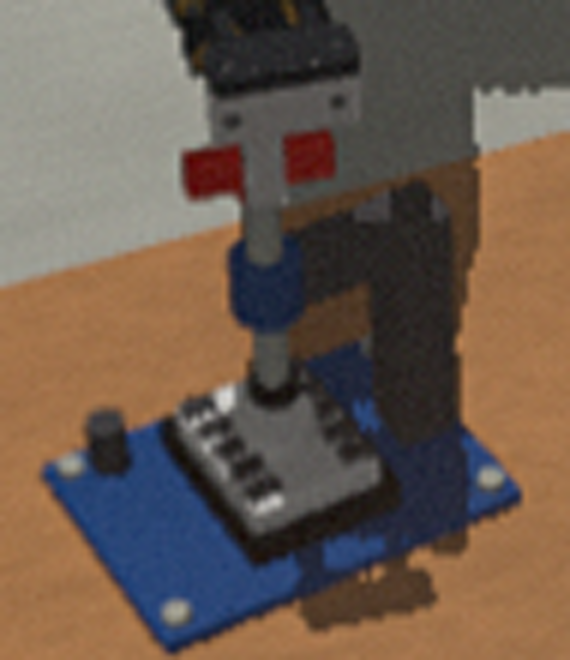

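```bash

python3 chk.py && python3 -m pendant '[{"rx":0,"ry":0,"rz":0,"tx":0,"ty":0,"tz":0.012,"grip":1},{"rx":0,"ry":0,"rz":0,"tx":0,"ty":0,"tz":0.012,"grip":1},{"rx":0,"ry":0,"rz":0,"tx":0,"ty":0,"tz":0.012,"grip":1}]'>/dev/null; python3 o.py
python3 chk.py && python3 -m pendant '[{"rx":0,"ry":0,"rz":0,"tx":0,"ty":0,"tz":0.012,"grip":1},{"rx":0,"ry":0,"rz":0,"tx":0,"ty":0,"tz":0.012,"grip":1},{"rx":0,"ry":0,"rz":0,"tx":0,"ty":0,"tz":0.012,"grip":1}]'>/dev/null; python3 o.py
python3 chk.py && python3 -m pendant '[{"rx":0,"ry":0,"rz":0,"tx":0,"ty":0,"tz":0.012,"grip":1},{"rx":0,"ry":0,"rz":0,"tx":0,"ty":0,"tz":0.012,"grip":1},{"rx":0,"ry":0,"rz":0,"tx":0,"ty":0,"tz":0.012,"grip":1}]'>/dev/null; python3 o.py
python3 chk.py && python3 -m pendant '[{"rx":0,"ry":0,"rz":0,"tx":0,"ty":0,"tz":0.012,"grip":1},{"rx":0,"ry":0,"rz":0,"tx":0,"ty":0,"tz":0.012,"grip":1},{"rx":0,"ry":0,"rz":0,"tx":0,"ty":0,"tz":0.012,"grip":1}]'>/dev/null; python3 o.py
```

```text
t 13.75 [ 0.55024 -0.16876  0.2982 ] [ 3.1384 -0.0043  1.4375] F [ 0.96  0.46 -2.1 ] M [-0.015  0.128 -0.034]
t 14.0 [ 0.55024 -0.16877  0.29662] [ 3.1384 -0.0043  1.4375] F [ 0.64  0.24 -1.94] M [-0.035  0.077 -0.02 ]
t 14.25 [ 0.55023 -0.16878  0.295  ] [ 3.1384 -0.0043  1.4375] F [ 0.36  0.14 -1.3 ] M [-0.041  0.077 -0.025]
t 14.5 [ 0.55022 -0.16878  0.2934 ] [ 3.1385 -0.0043  1.4374] F [ 0.32 -0.18 -1.89] M [ 0.027  0.066 -0.039]
```

```bash

python3 chk.py && python3 -m pendant '[{"rx":0,"ry":0,"rz":0,"tx":0,"ty":0,"tz":0.012,"grip":1},{"rx":0,"ry":0,"rz":0,"tx":0,"ty":0,"tz":0.012,"grip":1},{"rx":0,"ry":0,"rz":0,"tx":0,"ty":0,"tz":0.012,"grip":1}]'>/dev/null; python3 o.py
python3 chk.py && python3 -m pendant '[{"rx":0,"ry":0,"rz":0,"tx":0,"ty":0,"tz":0.012,"grip":1},{"rx":0,"ry":0,"rz":0,"tx":0,"ty":0,"tz":0.012,"grip":1},{"rx":0,"ry":0,"rz":0,"tx":0,"ty":0,"tz":0.012,"grip":1}]'>/dev/null; python3 o.py
python3 chk.py && python3 -m pendant '[{"rx":0,"ry":0,"rz":0,"tx":0,"ty":0,"tz":0.012,"grip":1},{"rx":0,"ry":0,"rz":0,"tx":0,"ty":0,"tz":0.012,"grip":1},{"rx":0,"ry":0,"rz":0,"tx":0,"ty":0,"tz":0.012,"grip":1}]'>/dev/null; python3 o.py
python3 chk.py && python3 -m pendant '[{"rx":0,"ry":0,"rz":0,"tx":0,"ty":0,"tz":0.012,"grip":1},{"rx":0,"ry":0,"rz":0,"tx":0,"ty":0,"tz":0.012,"grip":1},{"rx":0,"ry":0,"rz":0,"tx":0,"ty":0,"tz":0.012,"grip":1}]'>/dev/null; python3 o.py
```

```text
t 14.75 [ 0.55025 -0.16876  0.29182] [ 3.1384 -0.0043  1.4375] F [ 0.05 -0.46 -1.63] M [ 0.005  0.047 -0.021]
t 15.0 [ 0.55023 -0.16876  0.29022] [ 3.1385 -0.0043  1.4374] F [-0.45  0.6  -2.39] M [-0.033  0.017 -0.029]
t 15.25 [ 0.55025 -0.16877  0.28864] [ 3.1384 -0.0042  1.4375] F [ 0.63 -0.08 -1.4 ] M [ 0.005  0.033 -0.035]
t 15.5 [ 0.55025 -0.16875  0.28702] [ 3.1385 -0.0042  1.4375] F [ 1.33  0.08 -2.7 ] M [-0.061  0.026 -0.02 ]
```

```bash

python3 chk.py && python3 -m pendant '[{"rx":0,"ry":0,"rz":0,"tx":0,"ty":0,"tz":0.012,"grip":1},{"rx":0,"ry":0,"rz":0,"tx":0,"ty":0,"tz":0.012,"grip":1}]'>/dev/null; python3 o.py
python3 chk.py && python3 -m pendant '[{"rx":0,"ry":0,"rz":0,"tx":0,"ty":0,"tz":0.012,"grip":1},{"rx":0,"ry":0,"rz":0,"tx":0,"ty":0,"tz":0.012,"grip":1}]'>/dev/null; python3 o.py
python3 chk.py && python3 -m pendant '[{"rx":0,"ry":0,"rz":0,"tx":0,"ty":0,"tz":0.012,"grip":1},{"rx":0,"ry":0,"rz":0,"tx":0,"ty":0,"tz":0.012,"grip":1}]'>/dev/null; python3 o.py
python3 -c "
from h import *
s=snap('scene','s5'); 
a=cv2.resize(s['pixels'][180:290,230:325],None,fx=6,fy=6,interpolation=cv2.INTER_CUBIC)
cv2.imwrite('pics/s5c.png',a)"
```

```text
t 15.6667 [ 0.55023 -0.16878  0.28596] [ 3.1385 -0.0042  1.4375] F [-0.41 -0.19 -2.45] M [-0.043  0.075 -0.033]
t 15.8333 [ 0.55025 -0.16875  0.28488] [ 3.1385 -0.0042  1.4375] F [ 0.45 -0.4  -1.39] M [0.029 0.042 0.008]
t 16.0 [ 0.55027 -0.16875  0.28416] [ 3.1382 -0.0042  1.4375] F [-1.61  0.77  2.82] M [0.112 0.374 0.002]
```

View pics/s5c.png

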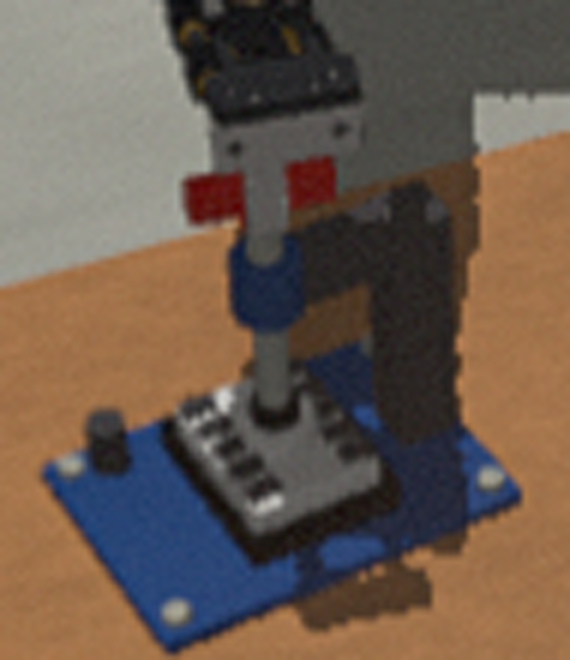

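```bash
python3 o.py
python3 -m pendant '[{"rx":0,"ry":0,"rz":0,"tx":0,"ty":0,"tz":0.01,"grip":1}]'>/dev/null; python3 o.py
python3 -m pendant '[{"rx":0,"ry":0,"rz":0,"tx":0,"ty":0,"tz":0.005,"grip":1}]'>/dev/null; python3 o.py
```

```text
t 16.05 [ 0.55025 -0.16877  0.28414] [ 3.1382 -0.0041  1.4374] F [-0.71  1.72  1.51] M [ 0.039  0.257 -0.056]
t 16.1333 [ 0.55026 -0.16877  0.28411] [ 3.1378 -0.004   1.4374] F [-1.64  2.08  3.14] M [0.14  0.519 0.005]
t 16.2167 [ 0.55023 -0.16876  0.28407] [ 3.1378 -0.004   1.4375] F [-0.25  1.74  2.3 ] M [0.118 0.447 0.013]
```

```bash

python3 -m pendant '[{"rx":0,"ry":0,"rz":0,"tx":0,"ty":0,"tz":0.02,"grip":1}]'>/dev/null; python3 o.py
python3 -m pendant '[{"rx":0,"ry":0,"rz":0,"tx":0,"ty":0,"tz":0.02,"grip":1}]'>/dev/null; python3 o.py
python3 -m pendant '[{"rx":0,"ry":0,"rz":0,"tx":0,"ty":0,"tz":0.02,"grip":1}]'>/dev/null; python3 o.py
```

```text
t 16.3 [ 0.55025 -0.16876  0.28367] [ 3.1374 -0.0039  1.4375] F [-2.3   1.5   5.47] M [0.213 0.705 0.013]
t 16.3833 [ 0.55025 -0.16876  0.2834 ] [ 3.1369 -0.0038  1.4375] F [-2.77  1.94  7.89] M [ 0.283  0.944 -0.015]
t 16.4667 [ 0.55022 -0.16874  0.28326] [ 3.1364 -0.0036  1.4375] F [-4.35  2.8   8.92] M [ 0.34   1.04  -0.055]
```

```bash

python3 -m pendant '[{"rx":0,"ry":0,"rz":0.3,"tx":0,"ty":0,"tz":0.019,"grip":1},{"rx":0,"ry":0,"rz":0.5,"tx":0,"ty":0,"tz":0.019,"grip":1}]'>/dev/null; python3 o.py
python3 -m pendant '[{"rx":0,"ry":0,"rz":0.5,"tx":0,"ty":0,"tz":0.019,"grip":1},{"rx":0,"ry":0,"rz":0.5,"tx":0,"ty":0,"tz":0.019,"grip":1}]'>/dev/null; python3 o.py
```

```text
t 16.6333 [ 0.55016 -0.1687   0.28328] [ 3.1354 -0.0036  1.3816] F [-4.38  1.99  8.95] M [0.264 0.978 0.106]
t 16.8 [ 0.55009 -0.16867  0.28329] [ 3.1344 -0.0037  1.3089] F [-4.76  1.77  9.01] M [0.29  1.029 0.068]
```

```bash

python3 -m pendant '[{"rx":0.03,"ry":0,"rz":0.6,"tx":0,"ty":0,"tz":0.019,"grip":1},{"rx":0.03,"ry":0,"rz":0.6,"tx":0,"ty":0,"tz":0.019,"grip":1}]'>/dev/null; python3 o.py
python3 -m pendant '[{"rx":0.03,"ry":0,"rz":0.6,"tx":0,"ty":0,"tz":0.019,"grip":1},{"rx":0.03,"ry":0,"rz":0.6,"tx":0,"ty":0,"tz":0.019,"grip":1}]'>/dev/null; python3 o.py
```

```text
t 16.9667 [ 0.55025 -0.1686   0.28332] [ 3.1368 -0.0042  1.2218] F [-2.79  0.93  6.51] M [0.277 0.451 0.102]
t 17.1333 [ 0.55055 -0.16853  0.28333] [ 3.139  -0.0047  1.1343] F [-1.79  2.04  6.64] M [0.266 0.483 0.069]
```

```bash

python3 -m pendant '[{"rx":0.01,"ry":0,"rz":0.7,"tx":0,"ty":0,"tz":0.019,"grip":1},{"rx":0.01,"ry":0,"rz":0.7,"tx":0,"ty":0,"tz":0.019,"grip":1},{"rx":0.01,"ry":0,"rz":0.7,"tx":0,"ty":0,"tz":0.019,"grip":1}]'>/dev/null; python3 o.py
python3 -m pendant '[{"rx":0.01,"ry":0,"rz":0.7,"tx":0,"ty":0,"tz":0.018,"grip":1},{"rx":0.01,"ry":0,"rz":0.7,"tx":0,"ty":0,"tz":0.018,"grip":1},{"rx":0.01,"ry":0,"rz":0.7,"tx":0,"ty":0,"tz":0.018,"grip":1}]'>/dev/null; python3 o.py
```

```text
t 17.3833 [ 0.55081 -0.16831  0.28332] [ 3.1392 -0.0058  0.9816] F [-2.68  1.67  8.62] M [0.367 0.696 0.213]
t 17.6333 [ 0.55093 -0.16812  0.2833 ] [ 3.14   -0.0068  0.8287] F [-4.36  1.9   7.52] M [0.306 0.866 0.262]
```

```bash

python3 -m pendant '[{"rx":0.01,"ry":0.01,"rz":0.7,"tx":0,"ty":0,"tz":0.018,"grip":1},{"rx":0.01,"ry":0.01,"rz":0.7,"tx":0,"ty":0,"tz":0.018,"grip":1},{"rx":0.01,"ry":0.01,"rz":0.7,"tx":0,"ty":0,"tz":0.018,"grip":1}]'>/dev/null; python3 o.py
python3 -m pendant '[{"rx":0.01,"ry":0.01,"rz":0.7,"tx":0,"ty":0,"tz":0.018,"grip":1},{"rx":0.01,"ry":0.01,"rz":0.7,"tx":0,"ty":0,"tz":0.018,"grip":1},{"rx":0.01,"ry":0.01,"rz":0.7,"tx":0,"ty":0,"tz":0.018,"grip":1}]'>/dev/null; python3 o.py
```

```text
t 17.8833 [ 0.55101 -0.16806  0.28331] [ 3.141  -0.0098  0.6759] F [-3.16  1.21  7.76] M [0.222 0.776 0.332]
t 18.1333 [ 0.55092 -0.16805  0.28328] [-3.1403 -0.0125  0.5233] F [-5.28  0.73  7.75] M [0.182 1.137 0.308]
```

```bash

python3 -m pendant '[{"rx":0,"ry":-0.04,"rz":0.7,"tx":0,"ty":0,"tz":0.018,"grip":1},{"rx":0,"ry":-0.04,"rz":0.7,"tx":0,"ty":0,"tz":0.018,"grip":1},{"rx":0,"ry":-0.04,"rz":0.7,"tx":0,"ty":0,"tz":0.018,"grip":1}]'>/dev/null; python3 o.py
python3 -m pendant '[{"rx":0,"ry":-0.04,"rz":0.6,"tx":0,"ty":0,"tz":0.017,"grip":1},{"rx":0,"ry":-0.04,"rz":0.6,"tx":0,"ty":0,"tz":0.017,"grip":1},{"rx":0,"ry":-0.04,"rz":0.6,"tx":0,"ty":0,"tz":0.017,"grip":1}]'>/dev/null; python3 o.py
```

```text
t 18.3833 [ 0.55136 -0.1676   0.28332] [-3.1409 -0.0068  0.3708] F [-2.68  2.49  6.76] M [0.44  0.603 0.33 ]
t 18.6333 [ 0.55188 -0.16717  0.28337] [ 3.141e+00 -1.200e-03  2.400e-01] F [-0.8   1.7   6.16] M [0.392 0.44  0.371]
```

```bash

python3 -m pendant '[{"rx":0,"ry":-0.01,"rz":0.5,"tx":0,"ty":0,"tz":0.017,"grip":1},{"rx":0,"ry":-0.01,"rz":0.5,"tx":0,"ty":0,"tz":0.017,"grip":1}]'>/dev/null; python3 o.py
python3 -m pendant '[{"rx":0,"ry":-0.01,"rz":0.4,"tx":0,"ty":0,"tz":0.016,"grip":1},{"rx":0,"ry":-0.01,"rz":0.4,"tx":0,"ty":0,"tz":0.016,"grip":1}]'>/dev/null; python3 o.py
```

```text
t 18.8 [ 0.55191 -0.16703  0.28335] [ 3.1401e+00 -7.0000e-04  1.6720e-01] F [-4.76  1.78  7.79] M [0.304 1.105 0.319]
t 18.9667 [ 0.55193 -0.16696  0.28334] [ 3.1392e+00 -4.0000e-04  1.0900e-01] F [-4.99  2.46  7.71] M [0.212 1.144 0.301]
```

```bash

python3 -m pendant '[{"rx":0,"ry":-0.01,"rz":0.4,"tx":0,"ty":0,"tz":0.016,"grip":1},{"rx":0,"ry":-0.01,"rz":0.4,"tx":0,"ty":0,"tz":0.016,"grip":1}]'>/dev/null; python3 o.py
python3 -c "
from h import *
s=snap('wrist','w5')"
```

```text
t 19.1333 [ 0.55189 -0.16689  0.28334] [ 3.1384 -0.      0.0514] F [-2.6   1.34  7.24] M [0.23  0.848 0.665]
```

View pics/w5.png

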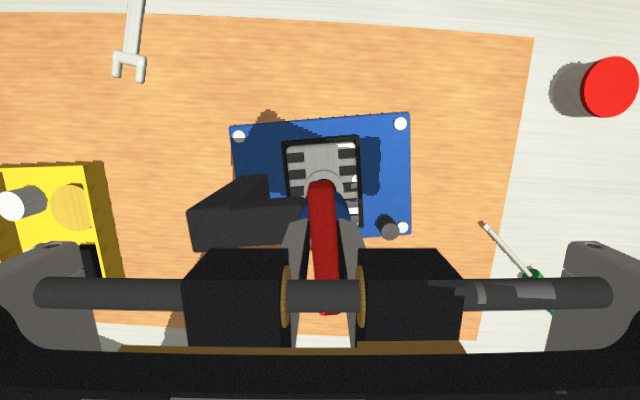

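```bash

python3 -m pendant '[{"rx":0,"ry":-0.01,"rz":0.3,"tx":0,"ty":0,"tz":0.016,"grip":1},{"rx":0,"ry":-0.01,"rz":0.3,"tx":0,"ty":0,"tz":0.016,"grip":1}]'>/dev/null; python3 o.py
```

```text
t 19.35 [ 0.55192 -0.16679  0.28338] [3.1374e+00 1.0000e-04 8.1000e-03] F [-3.67  0.83  7.32] M [0.27 0.81 0.88]
```

```bash

python3 -m pendant '[{"rx":0,"ry":0,"rz":-0.4,"tx":0,"ty":0,"tz":0.012,"grip":1},{"rx":0,"ry":0,"rz":-0.4,"tx":0,"ty":0,"tz":0.01,"grip":1}]'>/dev/null; python3 o.py
python3 -m pendant '[{"rx":0,"ry":0,"rz":-0.2,"tx":0,"ty":0,"tz":0.005,"grip":1},{"rx":0,"ry":0,"rz":0,"tx":0,"ty":0,"tz":0,"grip":1}]'>/dev/null; python3 o.py
```

```text
t 19.5167 [ 0.55186 -0.1667   0.28343] [ 3.1366e+00 -2.0000e-04  6.5000e-02] F [-2.65  1.27  5.  ] M [0.248 0.65  0.404]
t 19.6833 [ 0.5518  -0.16667  0.28348] [ 3.1362e+00 -2.0000e-04  8.1700e-02] F [-0.31  1.18  1.65] M [0.183 0.465 0.361]
```

```bash

python3 -m pendant '[{"rx":0,"ry":0,"rz":-0.3,"tx":0,"ty":0,"tz":0,"grip":1},{"rx":0,"ry":0,"rz":0,"tx":0,"ty":0,"tz":0,"grip":1}]'>/dev/null; python3 o.py
python3 -m pendant '[{"rx":0,"ry":0,"rz":0,"tx":0,"ty":0,"tz":0,"grip":0.6},{"rx":0,"ry":0,"rz":0,"tx":0,"ty":0,"tz":0,"grip":0.5},{"rx":0,"ry":0,"rz":0,"tx":0,"ty":0,"tz":0,"grip":0},{"rx":0,"ry":0,"rz":0,"tx":0,"ty":0,"tz":0,"grip":-0.5},{"rx":0,"ry":0,"rz":0,"tx":0,"ty":0,"tz":0,"grip":-1},{"rx":0,"ry":0,"rz":0,"tx":0,"ty":0,"tz":0,"grip":-1},{"rx":0,"ry":0,"rz":0,"tx":0,"ty":0,"tz":0,"grip":-1},{"rx":0,"ry":0,"rz":0,"tx":0,"ty":0,"tz":0,"grip":-1}]'; python3 o.py
```

```text
t 19.85 [ 0.55181 -0.16667  0.28346] [ 3.1362e+00 -2.0000e-04  1.0370e-01] F [-1.87  1.14  3.58] M [0.157 0.538 0.191]
time_s: 20.52
ee_pos: [0.552, -0.1669, 0.2823]
eef_rot: [3.136, -0.0, 0.101]
force: [0.9, -0.0, -0.9]
grip_width: 0.0599
t 20.5167 [ 0.55201 -0.16689  0.28229] [ 3.1365 -0.      0.1013] F [ 0.88 -0.05 -0.87] M [-0.069  0.163 -0.033]
```

```bash

python3 -m pendant '[{"rx":0,"ry":0,"rz":0,"tx":0,"ty":0,"tz":-0.1,"grip":-1},{"rx":0,"ry":0,"rz":0,"tx":0,"ty":0,"tz":-0.5,"grip":-1},{"rx":0,"ry":0,"rz":0,"tx":0,"ty":0,"tz":-0.7,"grip":-1},{"rx":0,"ry":0,"rz":0,"tx":0,"ty":0,"tz":-0.7,"grip":-1},{"rx":0,"ry":0,"rz":0,"tx":0,"ty":0,"tz":-0.7,"grip":-1},{"rx":0,"ry":0,"rz":0,"tx":-0.7,"ty":0,"tz":-0.5,"grip":-1},{"rx":0,"ry":0,"rz":0,"tx":-0.7,"ty":0,"tz":0,"grip":-1},{"rx":0,"ry":0,"rz":0,"tx":0,"ty":0,"tz":0,"grip":-1}]'; python3 o.py; python3 - <<'E'
from h import *
s=snap('scene','s6'); 
a=cv2.resize(s['pixels'][180:290,230:325],None,fx=6,fy=6,interpolation=cv2.INTER_CUBIC)
cv2.imwrite('pics/s6c.png',a); snap('wrist','w6')
E
```

```text
time_s: 21.18
ee_pos: [0.4944, -0.1715, 0.4167]
eef_rot: [3.137, 0.003, 0.102]
force: [1.0, 0.4, -0.3]
grip_width: 0.0937
t 21.1833 [ 0.49443 -0.17154  0.41673] [3.1375e+00 3.0000e-03 1.0240e-01] F [ 0.98  0.37 -0.26] M [-0.055  0.081  0.037]
```

View pics/s6c.png

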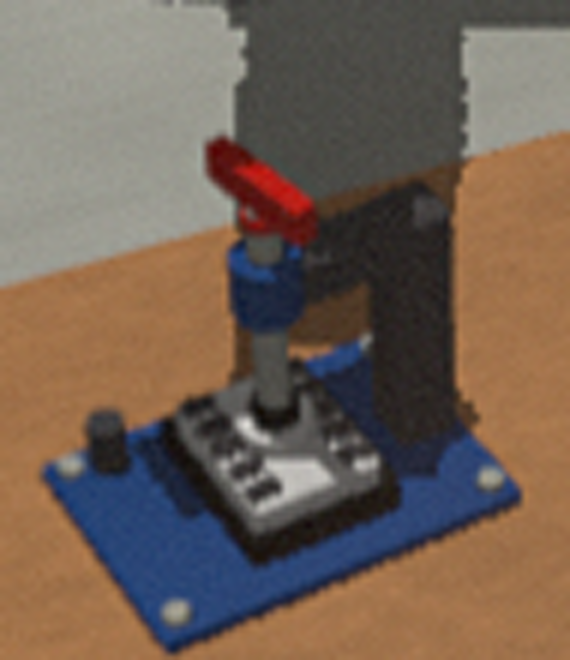

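View pics/w6.png

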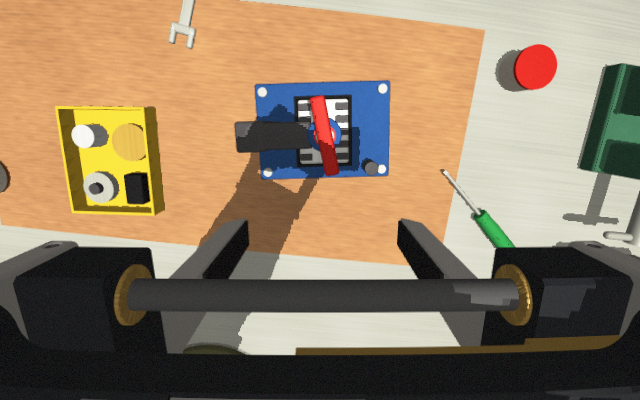

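```bash
python3 - <<'E'
from h import *
c=dict(np.load('pics/w6.npz'))
a=cv2.resize(c['pixels'][70:190,240:410],None,fx=4,fy=4,interpolation=cv2.INTER_CUBIC); cv2.imwrite('pics/w6c.png',a)
im=c['pixels'].astype(int); m=((im[...,2]>90)&(im[...,1]<60)&(im[...,0]<60)).astype(np.uint8)
m[:,:300]=0;m[:,350:]=0;m[:85]=0;m[190:]=0
ys,xs=np.nonzero(m); r=cv2.minAreaRect(np.c_[xs,ys].astype(np.float32)); print(r); b=cv2.boxPoints(r)
for z in(.21,.217,.223):
    Q=np.array([at_z(c,*p,z) for p in b])
    for i in range(2): d=Q[i+1]-Q[i]; print(z,np.linalg.norm(d),np.degrees(np.arctan2(d[1],d[0])))
    print(Q.mean(0))
E
```

```text
((322.5384521484375, 135.2989501953125), (80.42568969726562, 18.213790893554688), 78.43986511230469)
0.21 0.016725113611162596 -72.96505360827955
0.21 0.07481135685832185 -161.9626368608049
[ 0.55019383 -0.16903651  0.21      ]
0.217 0.016320802833219773 -72.96505360827958
0.217 0.07300287659364031 -161.9626368608049
[ 0.55047714 -0.16897404  0.217     ]
0.223 0.015974250737840225 -72.9650536082795
0.223 0.07145275065248463 -161.96263686080488
[ 0.55071999 -0.16892048  0.223     ]
```

View pics/w6c.png

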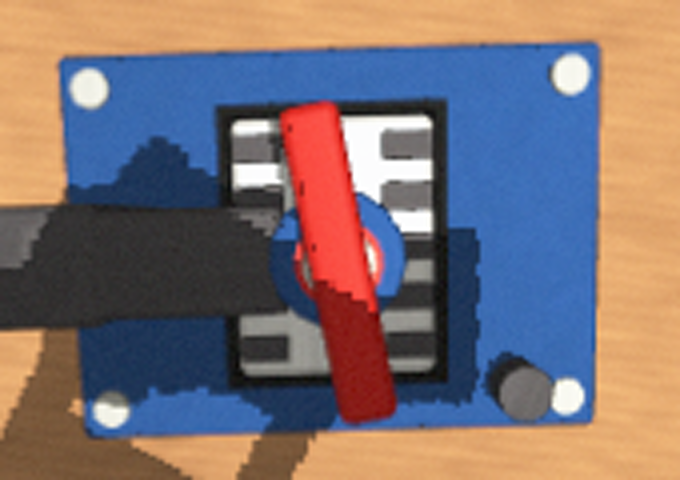

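```bash
python3 - <<'E'
from h import *
for f in('w4','w5'):
    c=dict(np.load(f'pics/{f}.npz'))
    a=cv2.resize(c['pixels'][150:330,250:400],None,fx=4,fy=3,interpolation=cv2.INTER_CUBIC); cv2.imwrite(f'pics/{f}c.png',a)
    im=c['pixels'].astype(int); m=((im[...,2]>70)&(im[...,1]<60)&(im[...,0]<60)&(im[...,2]>2*im[...,1]))
    m[:,:300]=0;m[:,350:]=0
    for r in (185,190,195,200,205,210,220,230,240,250,260,270):
        xs=np.nonzero(m[r])[0]
        if len(xs): print(f,r,xs.min(),xs.max())
E
```

```text
w4 185 312 337
w4 190 311 337
w4 195 311 338
w4 200 311 337
w4 205 311 337
w4 210 311 337
w4 220 312 337
w4 230 309 337
w4 240 312 337
w4 250 312 337
w4 260 313 337
w4 270 313 336
w5 185 309 332
w5 190 308 333
w5 195 307 333
w5 200 307 334
w5 205 308 334
w5 210 308 334
w5 220 309 335
w5 230 310 336
w5 240 311 336
w5 250 312 337
w5 260 314 337
w5 270 315 338
```

View pics/w5c.png

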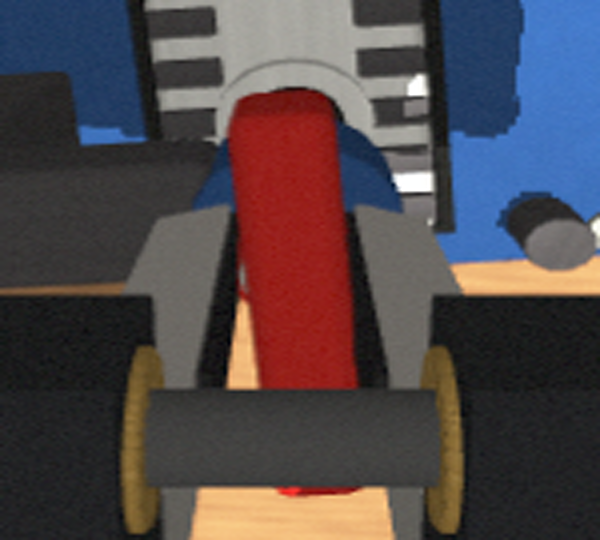

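View pics/w4c.png

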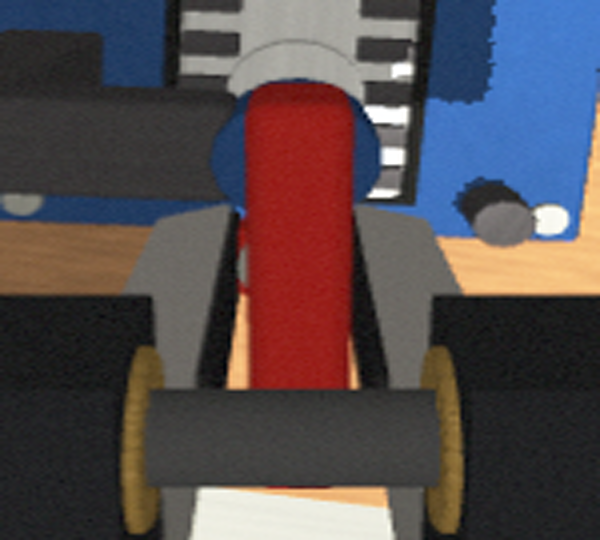

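```bash
python3 - <<'E'
from h import *
c=snap('wrist','w7')
im=c['pixels'].astype(int); m=((im[...,2]>90)&(im[...,1]<60)&(im[...,0]<60)).astype(np.uint8)
m[:,:300]=0;m[:,350:]=0;m[:85]=0;m[190:]=0
ys,xs=np.nonzero(m); r=cv2.minAreaRect(np.c_[xs,ys].astype(np.float32)); print(r); b=cv2.boxPoints(r)
for r in range(100,175,6):
    xs=np.nonzero(m[r])[0]; print(r,xs.min(),xs.max())
E
python3 o.py
```

```text
((322.6343688964844, 136.26797485351562), (80.4034194946289, 18.414188385009766), 78.43986511230469)
100 310 324
106 311 325
112 313 326
118 314 328
124 315 329
130 316 330
136 314 331
142 315 333
148 320 334
154 321 335
160 322 336
166 324 337
172 325 338
t 21.3333 [ 0.49715 -0.17131  0.4153 ] [3.1385 0.004  0.1029] F [1.36 0.32 0.08] M [-0.004  0.169  0.021]
```

```bash
python3 - <<'E'
from h import *
def ang(f,p,q,z):
    c=dict(np.load(f'pics/{f}.npz')); a,b=at_z(c,*p,z),at_z(c,*q,z); d=a-b; return np.degrees(np.arctan2(d[1],d[0])),a,b
print(ang('w2',(333.5,82),(334.5,172),.266))
print(ang('w4',(324,190),(324.7,270),.266))
for z in(.21,.217): print(ang('w5',(320.5,190),(326.5,270),z))
print(ang('w7',(317,100),(331.5,172),.217))
c=dict(np.load('pics/w7.npz'))
f=lambda u,v:((u+.5)/4-.5+240,(v+.5)/4-.5+70)
P=np.array([at_z(c,*f(*p),.012) for p in [(60,57),(600,42),(593,424),(88,438)]])
for i in range(4): d=P[(i+1)%4]-P[i]; print(np.linalg.norm(d),np.degrees(np.arctan2(d[1],d[0])))
E
```

```text
(np.float64(10.851978815151366), array([ 0.58264569, -0.16437192,  0.266     ]), array([ 0.51631105, -0.17708831,  0.266     ]))
(np.float64(11.11978745286251), array([ 0.583059  , -0.16433374,  0.266     ]), array([ 0.53888233, -0.1730167 ,  0.266     ]))
(np.float64(7.11578577247941), array([ 0.58410634, -0.16650837,  0.21      ]), array([ 0.53800394, -0.17226362,  0.21      ]))
(np.float64(7.115785772479367), array([ 0.58563417, -0.16645705,  0.217     ]), array([ 0.54160073, -0.17195403,  0.217     ]))
(np.float64(17.568876720665138), array([ 0.58259878, -0.16031076,  0.217     ]), array([ 0.51912722, -0.18040719,  0.217     ]))
0.20703553283979215 -82.5057047095444
0.1484132686927196 -172.4180802673838
0.20699531647934302 97.52563102000585
0.14852654366346316 7.59737878073562
```

```bash

python3 -m pendant '[{"rx":0.1,"ry":0.05,"rz":-0.95,"tx":0,"ty":0,"tz":0,"grip":-1},{"rx":0,"ry":0,"rz":-0.95,"tx":0,"ty":0,"tz":0,"grip":-1},{"rx":0,"ry":0,"rz":-0.9,"tx":0,"ty":0,"tz":0,"grip":-1},{"rx":0,"ry":0,"rz":0,"tx":0.6,"ty":0.17,"tz":0,"grip":-1},{"rx":0,"ry":0,"rz":0,"tx":0.6,"ty":0.17,"tz":0.4,"grip":-1},{"rx":0,"ry":0,"rz":0,"tx":0,"ty":0,"tz":0.6,"grip":-1},{"rx":0,"ry":0,"rz":0,"tx":0,"ty":0,"tz":0,"grip":-1},{"rx":0,"ry":0,"rz":0,"tx":0,"ty":0,"tz":0,"grip":-1}]' >/dev/null; python3 o.py; python3 -c "
from h import *
snap('wrist','w8')"
```

```text
t 22.0 [ 0.55436 -0.16829  0.36864] [-3.1318  0.0056  0.3107] F [-0.01 -0.25  0.69] M [-0.015  0.14  -0.007]
```

View pics/w8.png

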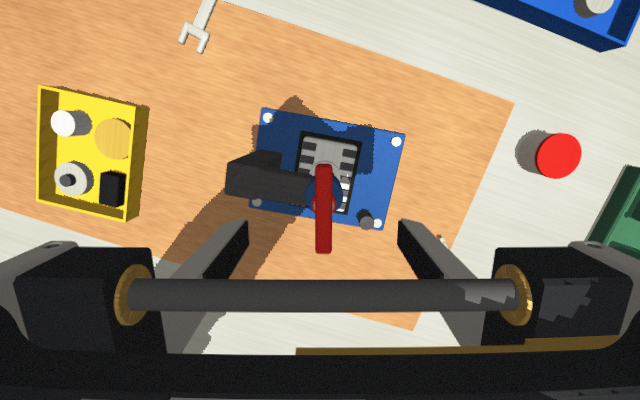

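```bash

python3 -m pendant '[{"rx":-0.14,"ry":0.08,"rz":0,"tx":-0.1,"ty":-0.02,"tz":0,"grip":-1},{"rx":0,"ry":0,"rz":0,"tx":0,"ty":0,"tz":0.4,"grip":-0.6},{"rx":0,"ry":0,"rz":0,"tx":0,"ty":0,"tz":0.4,"grip":-0.4},{"rx":0,"ry":0,"rz":0,"tx":0,"ty":0,"tz":0.4,"grip":-0.2},{"rx":0,"ry":0,"rz":0,"tx":0,"ty":0,"tz":0.4,"grip":0},{"rx":0,"ry":0,"rz":0,"tx":0,"ty":0,"tz":0.3,"grip":0.2},{"rx":0,"ry":0,"rz":0,"tx":0,"ty":0,"tz":0,"grip":0.4},{"rx":0,"ry":0,"rz":0,"tx":0,"ty":0,"tz":0,"grip":0.5}]' 20; python3 o.py
```

```text
time_s: 22.72
ee_pos: [0.5487, -0.1701, 0.3004]
eef_rot: [3.129, -0.012, 0.309]
force: [-0.8, -0.7, -0.0]
grip_width: 0.0506
t 22.7167 [ 0.54874 -0.17007  0.30044] [ 3.1294 -0.0123  0.3092] F [-0.84 -0.75 -0.01] M [-0.038  0.182 -0.022]
```

```bash

python3 -m pendant '[{"rx":0.17,"ry":-0.18,"rz":0,"tx":0.05,"ty":-0.02,"tz":0.2,"grip":0.5},{"rx":0,"ry":0,"rz":0,"tx":0,"ty":0,"tz":0.2,"grip":0.5},{"rx":0,"ry":0,"rz":0,"tx":0,"ty":0,"tz":0,"grip":0.5}]' 20 >/dev/null; python3 o.py
```

```text
t 22.9667 [ 0.55085 -0.16899  0.28681] [ 3.1391e+00 -2.5000e-03  3.0880e-01] F [-0.9   0.6   0.42] M [-0.033  0.145 -0.052]
```

```bash

python3 -m pendant '[{"rx":0,"ry":0,"rz":0,"tx":-0.01,"ty":0,"tz":0.08,"grip":0.5},{"rx":0,"ry":0,"rz":0,"tx":0,"ty":0,"tz":0,"grip":0.6},{"rx":0,"ry":0,"rz":0,"tx":0,"ty":0,"tz":0,"grip":1},{"rx":0,"ry":0,"rz":0,"tx":0,"ty":0,"tz":0,"grip":1},{"rx":0,"ry":0,"rz":0,"tx":0,"ty":0,"tz":0,"grip":1}]' 20 >/dev/null; python3 o.py
python3 -m pendant '[{"rx":0,"ry":0,"rz":0,"tx":0,"ty":0,"tz":0,"grip":1},{"rx":0,"ry":0,"rz":0,"tx":0,"ty":0,"tz":0,"grip":1},{"rx":0,"ry":0,"rz":0,"tx":0,"ty":0,"tz":0,"grip":1}]' 60; python3 o.py;python3 -c "
from h import *
snap('wrist','w9')"
```

```text
t 23.3833 [ 0.55013 -0.16765  0.28331] [-3.1401e+00 -1.2000e-03  3.0970e-01] F [ 0.44 -2.55 -1.78] M [-0.348  0.058 -0.005]
time_s: 23.63
ee_pos: [0.5502, -0.1677, 0.2834]
eef_rot: [-3.14, -0.001, 0.31]
force: [0.2, 1.0, -1.0]
grip_width: 0.0163
t 23.6333 [ 0.55016 -0.16774  0.28335] [-3.1402e+00 -1.4000e-03  3.0960e-01] F [ 0.21  0.98 -1.03] M [0.117 0.17  0.019]
```

View pics/w9.png

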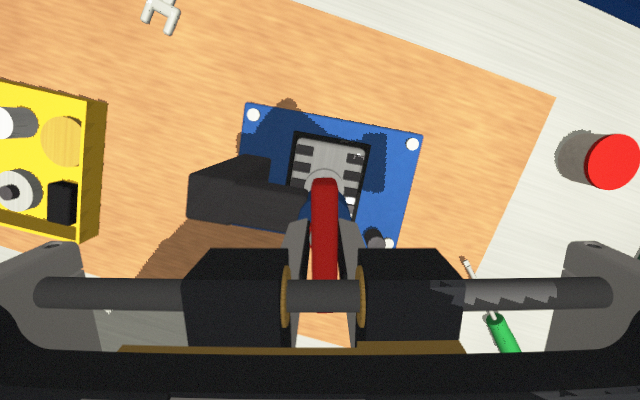

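```bash

python3 -m pendant '[{"rx":0,"ry":0,"rz":0.1,"tx":0,"ty":0,"tz":0.012,"grip":1},{"rx":0,"ry":0,"rz":0.4,"tx":0,"ty":0,"tz":0.016,"grip":1},{"rx":0,"ry":0,"rz":0.5,"tx":0,"ty":0,"tz":0.016,"grip":1}]' >/dev/null; python3 o.py
python3 -m pendant '[{"rx":0.02,"ry":0,"rz":0.5,"tx":0,"ty":0,"tz":0.016,"grip":1},{"rx":0.02,"ry":0,"rz":0.5,"tx":0,"ty":0,"tz":0.016,"grip":1}]' >/dev/null; python3 o.py
python3 -m pendant '[{"rx":0.01,"ry":-0.01,"rz":0.5,"tx":0,"ty":0,"tz":0.016,"grip":1},{"rx":0.01,"ry":-0.01,"rz":0.5,"tx":0,"ty":0,"tz":0.016,"grip":1}]' >/dev/null; python3 o.py
```

```text
t 23.9333 [ 0.55027 -0.16761  0.2832 ] [-3.1408e+00 -2.7000e-03  2.3840e-01] F [-1.63  1.79  4.56] M [0.387 0.53  0.202]
t 24.1 [ 0.55047 -0.16762  0.2832 ] [-3.1389 -0.0042  0.1651] F [-1.69  0.71  2.45] M [-0.017  0.448  0.301]
t 24.2667 [ 0.55076 -0.16761  0.28321] [-3.1381 -0.0047  0.0917] F [-0.76  1.4   3.51] M [0.204 0.342 0.347]
```

```bash

python3 -m pendant '[{"rx":0,"ry":-0.01,"rz":0.5,"tx":0,"ty":0,"tz":0.016,"grip":1},{"rx":0,"ry":-0.01,"rz":0.4,"tx":0,"ty":0,"tz":0.016,"grip":1}]' >/dev/null; python3 o.py
python3 -m pendant '[{"rx":0,"ry":-0.01,"rz":0.4,"tx":0,"ty":0,"tz":0.016,"grip":1},{"rx":0,"ry":-0.01,"rz":0.3,"tx":0,"ty":0,"tz":0.016,"grip":1}]' >/dev/null; python3 o.py
```

```text
t 24.4333 [ 0.55086 -0.16749  0.28319] [-3.1386 -0.0042  0.0258] F [-2.98  1.    5.  ] M [0.252 0.781 0.794]
t 24.6 [ 0.55136 -0.16743  0.28336] [-3.1393 -0.0056 -0.0256] F [2.5  0.68 4.28] M [ 0.101 -0.504  0.127]
```

```bash
python3 -c "
from h import *
c=snap('wrist','w10')
im=c['pixels'].astype(int); m=((im[...,2]>70)&(im[...,1]<60)&(im[...,0]<60)&(im[...,2]>2*im[...,1]))
m[:,:290]=0;m[:,360:]=0
for r in range(185,275,10):
    xs=np.nonzero(m[r])[0]; print(r,xs.min(),xs.max())
"; python3 o.py
```

```text
185 304 327
195 301 328
205 303 330
215 305 332
225 307 336
235 309 335
245 309 336
255 312 337
265 315 338
t 24.65 [ 0.55137 -0.16744  0.28333] [-3.1393 -0.0056 -0.0271] F [2.73 0.05 5.  ] M [ 0.131 -0.583  0.11 ]
```

View pics/w10.png

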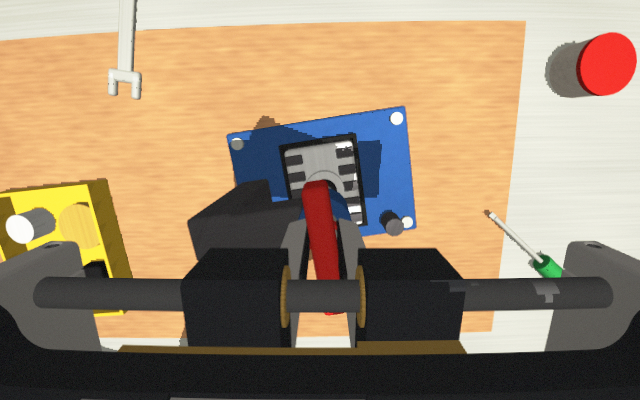

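```bash
python3 - <<'E'
from h import *
def ang(f,p,q,z):
    c=dict(np.load(f'pics/{f}.npz')); a,b=at_z(c,*p,z),at_z(c,*q,z); d=a-b; return np.degrees(np.arctan2(d[1],d[0])),a,b
print(ang('w10',(314.5,195),(326.5,265),.215)); print(ang('w5',(320,195),(326,265),.215))
E
```

```text
(np.float64(7.743015912857065), array([ 0.58253126, -0.16605973,  0.215     ]), array([ 0.54323679, -0.17140259,  0.215     ]))
(np.float64(7.670159128634001), array([ 0.58255599, -0.16634933,  0.215     ]), array([ 0.54354673, -0.1716029 ,  0.215     ]))
```

```bash
cat > bar.py <<'E'
import sys
from h import *
n=sys.argv[1]; r0,r1=int(sys.argv[2]),int(sys.argv[3])
c=snap('wrist',n)
im=c['pixels'].astype(int); m=((im[...,2]>70)&(im[...,1]<60)&(im[...,0]<60)&(im[...,2]>2*im[...,1]))
m[:,:285]=0;m[:,365:]=0
P=[]
for r in range(r0,r1):
    xs=np.nonzero(m[r])[0]
    if len(xs)>8: P.append((r,(xs.max()),xs.min()))
P=np.array(P)
for k in(1,2):
    f=np.polyfit(P[:,0],P[:,k],1); a=at_z(c,np.polyval(f,r0),r0,.215); b=at_z(c,np.polyval(f,r1),r1,.215); d=a-b
    print('bar yaw deg',np.degrees(np.arctan2(d[1],d[0])))
E
python3 -m pendant '[{"rx":0,"ry":0,"rz":0,"tx":0,"ty":0,"tz":0.008,"grip":1},{"rx":0,"ry":0,"rz":0,"tx":0,"ty":0,"tz":0.006,"grip":1}]' 20 ; python3 o.py; python3 bar.py w11 195 265
```

```text
time_s: 24.82
ee_pos: [0.5512, -0.1675, 0.2832]
eef_rot: [-3.14, -0.005, -0.027]
force: [-1.0, 2.0, 5.5]
grip_width: 0.0173
t 24.8167 [ 0.5512  -0.16748  0.28321] [-3.1396 -0.0053 -0.0266] F [-1.02  1.99  5.46] M [0.133 0.346 0.113]
bar yaw deg 7.287390002530337
bar yaw deg 8.111770032799745
```

```bash

python3 -m pendant '[{"rx":0,"ry":0,"rz":0,"tx":0,"ty":0,"tz":0,"grip":1},{"rx":0,"ry":0,"rz":0,"tx":0,"ty":0,"tz":0,"grip":1}]' 3 ; python3 o.py; python3 bar.py w12 195 265
```

```text
time_s: 25.03
ee_pos: [0.5513, -0.1675, 0.2831]
eef_rot: [-3.139, -0.006, -0.026]
force: [0.1, 1.5, 3.1]
grip_width: 0.0176
t 25.0333 [ 0.55128 -0.16747  0.28307] [-3.1394 -0.0056 -0.0259] F [0.09 1.48 3.11] M [0.192 0.231 0.013]
bar yaw deg 8.75164443968149
bar yaw deg 9.557452204000194
```

```bash

python3 -m pendant '[{"rx":0,"ry":0,"rz":0,"tx":0,"ty":0,"tz":0,"grip":0.6}]' 3 ; python3 o.py; python3 bar.py w13 195 265
python3 -m pendant '[{"rx":0,"ry":0,"rz":0,"tx":0,"ty":0,"tz":0,"grip":0.55},{"rx":0,"ry":0,"rz":0,"tx":0,"ty":0,"tz":0,"grip":0.5}]' 3 ; python3 o.py; python3 bar.py w14 195 265
```

```text
time_s: 25.17
ee_pos: [0.5512, -0.1675, 0.2828]
eef_rot: [-3.139, -0.005, -0.026]
force: [0.4, -0.0, -0.8]
grip_width: 0.0189
t 25.1667 [ 0.5512  -0.16753  0.28282] [-3.1393 -0.0051 -0.0259] F [ 0.36 -0.02 -0.76] M [ 0.028  0.157 -0.033]
bar yaw deg 8.924321054546652
bar yaw deg 9.291995253985661
time_s: 25.38
ee_pos: [0.551, -0.1676, 0.2821]
eef_rot: [-3.139, -0.004, -0.026]
force: [0.3, 0.1, -0.5]
grip_width: 0.0228
t 25.3833 [ 0.55098 -0.16763  0.28213] [-3.1391 -0.0037 -0.026 ] F [ 0.32  0.14 -0.52] M [-0.006  0.159 -0.013]
bar yaw deg 10.63481930409418
bar yaw deg 9.43518925123199
```

```bash

python3 -m pendant '[{"rx":0,"ry":0,"rz":0,"tx":0,"ty":0,"tz":0,"grip":0},{"rx":0,"ry":0,"rz":0,"tx":0,"ty":0,"tz":0,"grip":-0.5},{"rx":0,"ry":0,"rz":0,"tx":0,"ty":0,"tz":0,"grip":-1},{"rx":0,"ry":0,"rz":0,"tx":0,"ty":0,"tz":0,"grip":-1},{"rx":0,"ry":0,"rz":0,"tx":0,"ty":0,"tz":0,"grip":-1},{"rx":0,"ry":0,"rz":0,"tx":0,"ty":0,"tz":0,"grip":-1},{"rx":0,"ry":0,"rz":0,"tx":0,"ty":0,"tz":0,"grip":-1}]' 20 ; python3 o.py; python3 bar.py w15 195 265
```

```text
time_s: 26.02
ee_pos: [0.5509, -0.1677, 0.2818]
eef_rot: [-3.139, -0.003, -0.026]
force: [1.0, 0.4, 0.1]
grip_width: 0.0664
t 26.0167 [ 0.55088 -0.16768  0.28178] [-3.139e+00 -3.100e-03 -2.600e-02] F [0.95 0.35 0.14] M [ 0.036  0.213 -0.053]
bar yaw deg 10.679174640880834
bar yaw deg 9.464694436923667
```

View pics/w15.png

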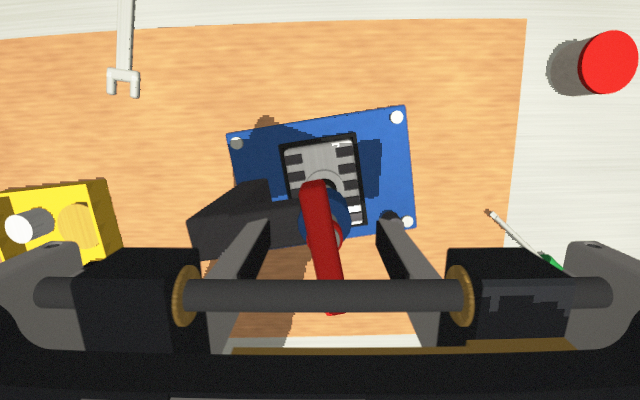

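```bash

python3 -m pendant '[{"rx":0,"ry":0,"rz":0,"tx":0,"ty":0,"tz":-0.3,"grip":-1},{"rx":0,"ry":0,"rz":0,"tx":0,"ty":0,"tz":-0.7,"grip":-1},{"rx":0,"ry":0,"rz":0,"tx":0,"ty":0,"tz":-0.7,"grip":-1},{"rx":0,"ry":0,"rz":0,"tx":-0.4,"ty":0,"tz":-0.7,"grip":-1},{"rx":0,"ry":0,"rz":0,"tx":-0.5,"ty":0,"tz":-0.5,"grip":-1},{"rx":0,"ry":0,"rz":0,"tx":-0.5,"ty":0,"tz":0,"grip":-1},{"rx":0,"ry":0,"rz":0,"tx":0,"ty":0,"tz":0,"grip":-1},{"rx":0,"ry":0,"rz":0,"tx":0,"ty":0,"tz":0,"grip":-1}]'>/dev/null; python3 o.py; python3 - <<'E'
from h import *
c=snap('wrist','w16');s=snap('scene','s7');snap('top','t7')
cv2.imwrite('pics/s7c.png',cv2.resize(s['pixels'][180:290,230:325],None,fx=5,fy=5,interpolation=cv2.INTER_CUBIC))
cv2.imwrite('pics/w16c.png',cv2.resize(c['pixels'][60:200,240:410],None,fx=4,fy=4,interpolation=cv2.INTER_CUBIC))
E
```

```text
t 26.7333 [ 0.49185 -0.166    0.40924] [-3.1402 -0.0052 -0.0256] F [ 0.35 -0.01  0.09] M [-0.048  0.139  0.012]
```

View pics/w16c.png

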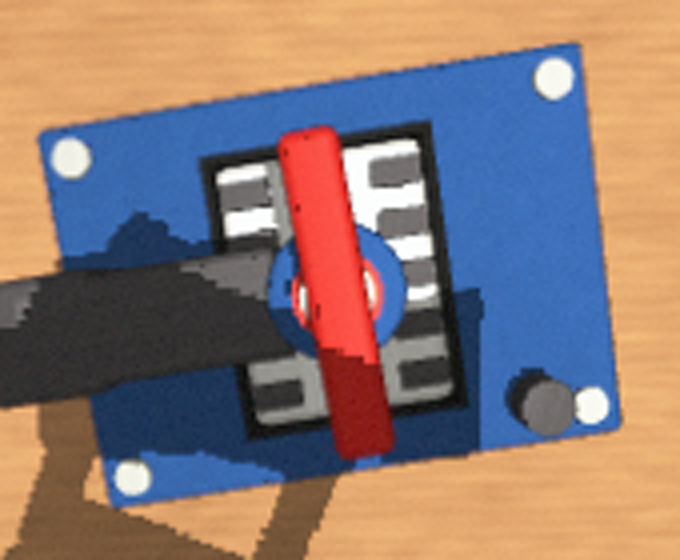

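View pics/s7c.png

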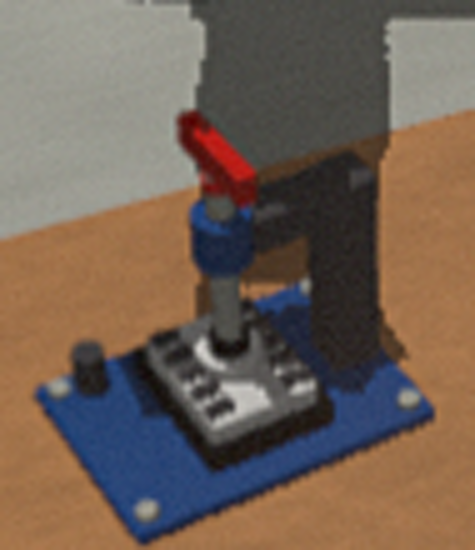

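```bash
python3 - <<'E'
from h import *
c=dict(np.load('pics/w16.npz'))
im=c['pixels'].astype(int); m=((im[...,2]>90)&(im[...,1]<60)&(im[...,0]<60)); m[:,:300]=0;m[:,350:]=0
def edge(c,m,rows,z):
    P=np.array([(r,np.nonzero(m[r])[0].max(),np.nonzero(m[r])[0].min()) for r in rows])
    for k in(1,2):
        f=np.polyfit(P[:,0],P[:,k],1);a,b=[at_z(c,np.polyval(f,r),r,z) for r in(rows[0],rows[-1])];d=a-b;print(np.degrees(np.arctan2(d[1],d[0])))
rows=[r for r in range(97,170) if not 115<r<146]
edge(c,m,rows,.215)
f=lambda u,v:((u+.5)/4-.5+240,(v+.5)/4-.5+60)
for Q,z in(([(40,132),(580,44),(620,428),(112,507)],.012),([(203,160),(430,122),(467,405),(250,438)],.032)):
    P=np.array([at_z(c,*f(*p),z) for p in Q])
    for i in range(4): d=P[(i+1)%4]-P[i]; print(z,np.linalg.norm(d),np.degrees(np.arctan2(d[1],d[0])))
c=dict(np.load('pics/w2.npz'))
im=c['pixels'].astype(int); m=((im[...,2]>90)&(im[...,1]<60)&(im[...,0]<60)); m[:,:300]=0;m[:,370:]=0
print('w2');edge(c,m,[r for r in range(82,172) if not 105<r<145],.266)
E
```

```text
9.791207259700192
9.503526656288537
0.012 0.2069954085178739 -82.59095396317036
0.012 0.14687064356724241 -172.69628821909674
0.012 0.20735701550769392 97.58500338921498
0.012 0.14750854313781345 7.164089778223686
0.032 0.0840001315490899 -82.27583771219685
0.032 0.10444199371408905 -172.65175509064704
0.032 0.08400555081009256 97.31727028188921
0.032 0.10384545921995915 7.344264131425619
w2
10.514977526538454
10.586099830758815
```

```bash
python3 - <<'E'
import cv2,numpy as np
a=cv2.imread('pics/scene0.png');b=cv2.imread('pics/s7.png')
cv2.imwrite('pics/cmp.png',np.hstack([a[150:330,140:480],b[150:330,140:480]]))
E
```

```text
(no output)
```

View pics/cmp.png

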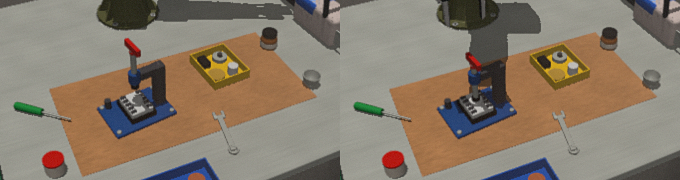

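The left half is the start and the right half is now. The jar, bowl, filter, wrench, screwdriver, socket and tray are all where they were. The red handle is down and the foot is on the boss.

```bash
python3 -c "
from station import ctrl
print(ctrl.hand_in()); print(ctrl.get_obs()['time_s'])"
```

```text
the job is handed in; nothing more can be done
None
the job is handed in; nothing more can be done
```

The cover is clamped and the job is handed in at about 26.8 s. I could not confirm two things: that the handle sits exactly at its stop, and the foot force after I let go.

**What I did:** I freed the rod with a counterclockwise twist to its stop. I then lowered it in the grip at about 6 mm/s near the cover, after 2 mm steps higher up. It touched at a tool height of about 284.7 mm. I pressed to about 9 N at the wrist, which is about 10.5 N at the foot once the rod's weight and friction are counted. I held that height while twisting clockwise to the stop, then let go. No reading I took came near 25 N.

**First release went wrong:** when I first let go, the handle ended up about 10° counterclockwise of the locked position. I don't know why. I gripped it again, pressed lightly, twisted it back to the stop, and eased the grip to 3 N before opening.

**Last checks:**
- **Handle angle:** the bar measures about 9.6° against 7.4° for the stand, about 0.04 rad from parallel. While I held it against the stop it read about 7.7°, so it sprang back about 2°. At the start, still locked, it read about 10.5°.
- **Foot:** the pictures show it resting on the boss. Its force after release is only inferred, at roughly 9 to 10 N, from the tool height in the first clamping.
- **Surroundings:** the other things on the bench look unmoved, and the gripper is open and clear of everything.

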